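# Scoop ice from the sliding-lid bin into the jug

## Robot

A 6-joint arm with a two-finger parallel gripper is mounted at the origin on a cart in front of the work surface, level with it; the furniture and walls round the work are solid. World frame = base frame: x ahead of the robot, y to its left, z up, the work surface at z = 0. Lengths are in m, angles in rad, forces in N, time in s.
With the tool pointing down it reaches from about 0.3 to 0.775 m from the base axis. Payload 14.6 kg.
Tool frame: the origin (TCP) lies on the mounting face of the last link; the fingertips stand 199 mm ahead of it and the grasp point (between the pads) lies 180 mm ahead of it; z points along the fingers, y is the line along which they close (so a half turn about z gives the same grasp; the last joint's range is limited). The gripper opens to 94 mm and grips with 3 to 60 N. Pads are 16 mm wide; open, the fingers measure 119 mm over their backs; the gripper's body (75 mm by 177 mm) begins 78 mm behind the grasp point.
Start: joints at [1.224, 0.3, 1.521, -0, 1.321, -0.067], TCP at [0.152, 0.529, 0.405] pointing down, gripper open.
Joint ranges: [-3.03, 3.03], [-0.79, 2.21], [0.23, 2.52], [-1.04, 4.18], [0, 3.07], [-2.55, 2.55]. Speed limits (rad/s): [2.22, 2.22, 2.57, 3.14, 3.14, 3.14].

## Interface

Orientations are given as [roll, pitch, yaw] about the fixed x, y, z axes, in that order (R = Rz(yaw) Ry(pitch) Rx(roll)).
In Python, from station import telemetry, cams, workorder, finder gives the robot as it stands.
- The arm moves only by the tool jog_arm, never from a script. Its argument "rows" is a list of rows, each an object with "gripper": the finger opening in m, from 0 to 0.094; "slide": the shift along the tool's x, y, z in m, a list of three; "spin": the turn about the tool's z in rad. In form: [{"gripper": gripper, "slide": [tx, ty, tz], "spin": spin}, ...]. A call has 1 to 8 rows; each row is the pose to reach, as a shift and turn from the pose commanded when the call began, along the tool's axes at that moment; what a row does not reach only later rows make up. A row lasts 1/10 s, in which the tool goes at most 50 mm and 8.59 degrees, less where a joint would pass 70% of its speed; a pose out of reach is approached as far as the arm can. A call with a gripper value outside its range is refused whole. The fingers move at their own pace and stop on an object; "squeeze" is the grip in N (left out, the last holds). Time passes only in rows, so rows that repeat a pose let the fingers close. It gives the time, the measured TCP pose, the force, the opening and the grip force at its end, in the units of the state.
- telemetry.get_obs(): the state, without advancing time (a new reading comes with each control period).
- cams.camera(name): name is "scene" or "top" or "wrist"; returns (picture, depth): 400x640x3 uint8, red, green, blue; 400x640 float32, m along the optical axis (not along the pixel's ray), 0 where there is no reading.
- cams.camera_info(name): a dict with "camera_matrix" (3x3 intrinsics, pixels), "k1" (the pictures are not rectified: a ray, as slopes to the right and down, at radius r is drawn at 1 + k1 r^2 times it, then the intrinsics apply), "R" (3x3) and "t" (3): a world point X has camera coordinates R X + t; the wrist camera has in their place "tool_from_camera" (4x4, takes a point from camera to tool coordinates, whose origin is the TCP and whose axes are the flange's). Camera axes: x right, y down, z forward; pixel columns grow to the right and rows downward; lengths in m; the calibration is good to about 2 mm. A picture is of the moment at which its call begins: read the wrist's pose just before it. camera_info takes no time and is no camera call.
- workorder.hand_in(): hands the job in; it is judged then, once.
Trained networks look in the newest picture that a camera, given by its name, has taken for a name from the list of things; names that differ only in an ending like _2 or _b are one class to them, and where a whole thing is asked for, a point or a joint stands for the part that bears it (a point fixed in the world has none). Each returns a list of dicts, best first, with "confidence" (0 to 1); they miss things now and then, are a little off and sometimes report something else, mostly with a low value. They report only what shows in the picture. A call takes as long as a camera call.
- finder.find_in(target, camera): "point" ([x, y, z] in m, in world coordinates, good to about 4 mm: the middle of the surface that is visible of it).
- finder.masks_of(target, camera): "region" (400x640 bool, what is visible of it).
The state is a dict: "time_s": time; "qpos": joint angles; "joint_vel": joint speeds; "tau": joint torques, N m; "ee_pos": TCP position; "eef_rot": TCP orientation; "force": force on the tool from outside, world axes, zero at the start; "moment": the same for the moment, N m; "grip_width": finger opening in m; "grip_force": force on a finger pad.
Only numpy, scipy, OpenCV 4.12 (cv2) and the standard library are available. Lean on these libraries where they do the work, as an engineer would, in place of code of your own. Each camera call takes 0.05 s, during which the arm holds its last target. There are 200 camera calls.

## Task

Ice the jug for drinks: slide the ice bin's lid fully open to its stop and leave it open, then use the scoop to put at least three ice cubes into the glass jug, and lay the scoop back flat in its tray. Keep your fingers off the ice, keep the jug upright, leave no ice outside the bin and the jug, and leave the glass, the mug, the lemon and the lime where they are.

Things in the scene. Friction and masses are not known exactly. Their poses are not given: they have to be found in the camera images.
- ice_bin: White insulated ice bin, fixed, 216 (x) x 222 (y) mm, rim 82 mm high, steel lid rails along its x ends up to 95 mm. Origin: centre of its underside. It stands with its x axis pointing to the robot's left and its y axis toward the robot, give or take 7 degrees. Near part (y 12 to 96 mm): the open steel-lined well (see ice_well). Far part (y -3 to -99): a closed dark deck; the lid slides over it.
- ice_well (a point): Middle of the well's flat floor, at height 20 mm (bin x 27, y +54 mm); axes as the bin's. The well is 84 mm wide (y +-42 of here). The floor runs from x -69 to +69 mm of here; the left end (+x) and the sides are upright; the right end is a 45 degree ramp from the floor at x -69 up to height 74 mm at x -123 mm.
- bin_lid (a joint): Slide of the clear lid along the bin's -y (away from the robot): 0 = closed over the well, 0.100 m = at its end stop over the deck, well fully open. Light friction of about 1.5 N; it stays where it is left. It starts between 0 and 0.035. Behind the table the wall of the room stands at x = 0.72 m.
- lid_grip (a point): Middle of the black bar grip that stands on the lid (moves with it): bar 56 mm long along the bin's x, 12 mm thick along y, its top 12 mm above this point, the lid's top plate 20 mm below it (a wider foot, 16 mm, reaches to 12 mm below it).
- scoop: Loose flat-bottomed steel ice scoop, 0.13 to 0.20 kg. Origin: under the middle of its bowl; x points to its open front, z up. Floor 95 mm long (x -45 to +50), 74 mm wide, 2.5 mm thick, thinned to 1 mm at the lip; side walls 38 mm high at the back, falling to 8 mm in front; back wall 38 mm. The black handle rises backward at 45 degrees (see scoop_grip).
- scoop_grip (a point): Point to hold on the handle's axis, 101 mm behind and 86 mm above the scoop's origin; axes as the scoop's. The straight rubber-sleeved handle, 20 mm wide along y, 16 mm thick, runs from x -58, z 43 to x -124, z 109 mm of the scoop's origin, 45 degrees to its floor; pinch it across y.
- scoop_lip (a point): Middle of the scoop's front edge, on the underside (x +50 mm of the scoop).
- scoop_bowl (a point): Middle of the space in the scoop's bowl, 20 mm above its underside.
- scoop_tray: Shallow dark grey tray in which the scoop lies, fixed to the table, 215 (x) x 119 (y) mm, rim 14 mm high and 4 mm thick, inner floor 3 mm above the table. Origin: centre of its underside; its x axis, and the scoop's front with it, points to the robot's left.
- jug: Loose pale blue glass jug, 169 mm high, body 108 mm across, clear mouth about 94 mm across, about 0.3 to 0.5 kg. Origin on its underside; the axis of the jug's body stands at x +1, y +21.5 mm of it; the handle is toward the jug's -y and starts out toward the robot.
- jug_mouth (a point): Centre of the jug's mouth at rim height, 169 mm above its underside.
- tall_glass: Clear highball glass, 69 mm across, 148 mm high, origin under its centre. Bystander.
- mug: White mug, red inside, 83 mm across, 93 mm high, origin near the middle of its underside. Bystander.
- lemon: Yellow lemon, 78 x 55 x 56 mm, origin on its underside. Bystander.
- lime: Green lime, 53 x 46 x 48 mm, origin on its underside. Bystander.
- ice0: One of eight alike, clear, rounded 24 mm ice cubes, 13 g, slippery (friction about 0.2); origin at its centre. They start heaped on the flat floor of the well, two layers high at most.
- ice1: One of eight alike, clear, rounded 24 mm ice cubes, 13 g, slippery (friction about 0.2); origin at its centre. They start heaped on the flat floor of the well, two layers high at most.
- ice2: One of eight alike, clear, rounded 24 mm ice cubes, 13 g, slippery (friction about 0.2); origin at its centre. They start heaped on the flat floor of the well, two layers high at most.
- ice3: One of eight alike, clear, rounded 24 mm ice cubes, 13 g, slippery (friction about 0.2); origin at its centre. They start heaped on the flat floor of the well, two layers high at most.
- ice4: One of eight alike, clear, rounded 24 mm ice cubes, 13 g, slippery (friction about 0.2); origin at its centre. They start heaped on the flat floor of the well, two layers high at most.
- ice5: One of eight alike, clear, rounded 24 mm ice cubes, 13 g, slippery (friction about 0.2); origin at its centre. They start heaped on the flat floor of the well, two layers high at most.
- ice6: One of eight alike, clear, rounded 24 mm ice cubes, 13 g, slippery (friction about 0.2); origin at its centre. They start heaped on the flat floor of the well, two layers high at most.
- ice7: One of eight alike, clear, rounded 24 mm ice cubes, 13 g, slippery (friction about 0.2); origin at its centre. They start heaped on the flat floor of the well, two layers high at most.

How it is judged:
By the outcome, as a careful person would: the job done as asked, in the order asked, and still so for the second after the job is handed in, with the robot touching nothing.
It also fails if it takes over 70 s, if anything falls off the work surface, if the arm or the gripper's body presses on something with over 40 N, if the wrist force passes 120 N, or if a joint passes its speed limit or range.

## Working session

There is one attempt and no reset: what is moved stays moved. The work goes in short steps, Python scripts to look and compute and a tool call to move; the robot and the scene stay as the last step left them, time stands still between calls to the robot, and variables do not carry over. Pictures are saved under pics/ and viewed, at most 10 in all, crops included, and the job is handed in when it is done.

Besides the shell and the picture viewer there is one more tool, called after "Request:" in YAML: its name, and indented under it one key for each argument. jog_arm: Moves the arm, as the interface text tells. Its arguments: {"type":"object","properties":{"rows":{"type":"array","items":{"type":"object","properties":{"gripper":{"type":"number"},"slide":{"type":"array","items":{"type":"number"}},"spin":{"type":"number"}}}},"squeeze":{"type":"number"}},"required":["rows"]}

```bash
mkdir -p pics
cat > h.py <<'E'
import numpy as np, cv2
from scipy.spatial.transform import Rotation as Rn
from station import telemetry, cams, workorder, finder
def pose():
    o=telemetry.get_obs(); T=np.eye(4); T[:3,3]=o['ee_pos']; T[:3,:3]=Rn.from_euler('xyz',o['eef_rot']).as_matrix(); return T,o
def shot(n):
    T,_=pose(); im,d=cams.camera(n); i=cams.camera_info(n)
    if n=='wrist': W=T@np.array(i['tool_from_camera'])
    else:
        W=np.eye(4); R=np.array(i['R']); W[:3,:3]=R.T; W[:3,3]=-R.T@np.array(i['t'])
    K=np.array(i['camera_matrix']); v,u=np.mgrid[:400,:640]
    xy=cv2.undistortPoints(np.stack([u.ravel(),v.ravel()],1).astype(float)[:,None],K,np.array([i['k1'],0,0,0,0.])).reshape(400,640,2)
    P=np.concatenate([xy*d[...,None],d[...,None]],2)@W[:3,:3].T+W[:3,3]
    P[d==0]=np.nan
    return im,d,P
def save(im,f): cv2.imwrite('pics/'+f,im[...,::-1])
E
python3 - <<'E'
from h import *
T,o=pose(); print(o['time_s'],o['ee_pos'],o['eef_rot'],T[:3,:3].round(3))
a=shot('top'); b=shot('scene')
np.savez('s0.npz',top=a[0],topP=a[2],sc=b[0],scP=b[2])
save(a[0],'top0.png'); save(b[0],'sc0.png')
for n in ['lid_grip','ice_bin','scoop','scoop_grip','scoop_tray','jug','jug_mouth','tall_glass','mug','lemon','lime','ice0']:
  for c in ['top','scene']:
    print(n,c,[(np.round(r['point'],3).tolist(),round(r['confidence'],2)) for r in finder.find_in(n,c)[:3]])
E
```

```text
0.0 [0.15186636 0.52857998 0.40405833] [-3.14035986e+00 -9.28362701e-05  2.86181782e+00] [[-0.961  0.276 -0.   ]
 [ 0.276  0.961 -0.001]
 [ 0.    -0.001 -1.   ]]
lid_grip top [([0.494, -0.206, 0.088], 0.95)]
lid_grip scene [([0.497, -0.215, 0.092], 0.87)]
ice_bin top [([0.53, -0.209, 0.08], 0.61), ([0.497, -0.208, 0.09], 0.38)]
ice_bin scene [([0.499, -0.222, 0.083], 0.86)]
scoop top [([0.514, 0.121, 0.003], 0.56)]
scoop scene [([0.51, 0.112, 0.02], 0.86)]
scoop_grip top []
scoop_grip scene [([0.507, 0.119, 0.018], 0.73)]
scoop_tray top [([0.502, 0.07, 0.008], 0.67)]
scoop_tray scene [([0.505, 0.058, 0.003], 0.79)]
jug top [([0.519, 0.332, 0.1], 0.85), ([0.329, 0.256, 0.05], 0.75), ([0.501, 0.068, 0.002], 0.17)]
jug scene [([0.488, 0.312, 0.114], 0.67), ([0.503, 0.059, 0.005], 0.51)]
jug_mouth top [([0.521, 0.338, 0.101], 0.6), ([0.327, -0.383, 0.089], 0.58)]
jug_mouth scene [([0.487, 0.306, 0.116], 0.85)]
tall_glass top [([0.326, -0.381, 0.085], 0.59)]
tall_glass scene [([0.305, -0.37, 0.1], 0.68)]
mug top []
mug scene [([0.329, 0.369, 0.058], 0.95), ([0.505, 0.059, 0.004], 0.69)]
lemon top [([0.332, 0.26, 0.049], 0.79)]
lemon scene [([0.319, 0.245, 0.045], 0.5)]
lime top [([0.332, 0.181, 0.038], 0.56)]
lime scene [([0.323, 0.174, 0.037], 0.51)]
ice0 top []
ice0 scene [([0.506, 0.12, 0.017], 0.39)]
```

```bash
ls; python3 -c "
import cv2,numpy as np;a=cv2.imread('pics/top0.png');b=cv2.imread('pics/sc0.png')
m=cv2.resize(np.vstack([a,b]),(480,600));cv2.imwrite('pics/m0.png',m)"
```

```text
h.py
pics
s0.npz
```

View pics/top0.png

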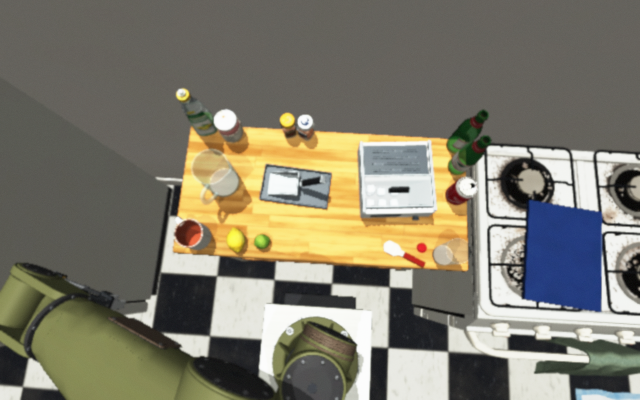

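View pics/sc0.png

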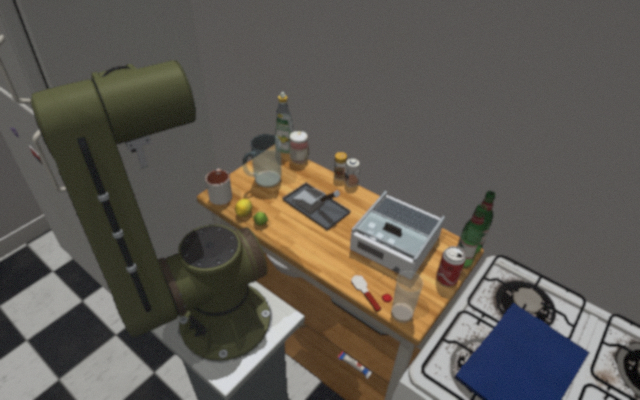

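Request:
jog_arm:
  rows:
    - {"gripper": 0.0,"slide": [-0.329,-0.248,0],"spin": 1.29}
    - {"gripper": 0.0,"slide": [-0.329,-0.248,0],"spin": 1.29}
    - {"gripper": 0.0,"slide": [-0.329,-0.248,0],"spin": 1.29}
    - {"gripper": 0.0,"slide": [-0.329,-0.248,0],"spin": 1.29}
    - {"gripper": 0.0,"slide": [-0.329,-0.248,0],"spin": 1.29}
    - {"gripper": 0.0,"slide": [-0.329,-0.248,0],"spin": 1.29}
    - {"gripper": 0.0,"slide": [-0.329,-0.248,0],"spin": 1.29}
    - {"gripper": 0.0,"slide": [-0.329,-0.248,0],"spin": 1.29}

```text
time_s: 2.1
ee_pos: [0.3931, 0.2071, 0.405]
eef_rot: [3.141, -0.0, 1.656]
force: [0.9, 1.0, -1.1]
grip_width: 0.0333
grip_force: 0.0
```

Request:
jog_arm:
  rows:
    - {"gripper": 0.0,"slide": [-0.408,-0.008,0],"spin": 0.085}
    - {"gripper": 0.0,"slide": [-0.408,-0.008,0],"spin": 0.085}
    - {"gripper": 0.0,"slide": [-0.408,-0.008,0],"spin": 0.085}
    - {"gripper": 0.0,"slide": [-0.408,-0.008,0],"spin": 0.085}
    - {"gripper": 0.0,"slide": [-0.408,-0.008,0],"spin": 0.085}
    - {"gripper": 0.0,"slide": [-0.408,-0.008,0],"spin": 0.085}
    - {"gripper": 0.0,"slide": [-0.408,-0.008,0],"spin": 0.085}
    - {"gripper": 0.0,"slide": [-0.408,-0.008,0],"spin": 0.085}

```text
time_s: 2.9
ee_pos: [0.4205, -0.1921, 0.4049]
eef_rot: [3.141, 0.0, 1.577]
force: [2.0, -0.1, 0.4]
grip_width: 0.0004
grip_force: 0.0
```

Run:
```python
from h import *
T,o=pose(); print(o['time_s'],o['ee_pos'],o['eef_rot'])
print(np.array(cams.camera_info('wrist')['tool_from_camera']).round(3))
a=shot('wrist'); np.savez('w0.npz',im=a[0],P=a[2]); save(a[0],'w0.png')
for n in ['lid_grip','ice_bin','ice0']:
    print(n,[(np.round(r['point'],3).tolist(),round(r['confidence'],2)) for r in finder.find_in(n,'wrist')[:8]])
for r in finder.masks_of('lid_grip','wrist')[:1]:
    m=r['region']; print(r['confidence'],m.sum(),np.nanmedian(a[2][m],axis=0),np.nanpercentile(a[2][m],[5,95],axis=0))
```

```text
2.9 [ 0.42047974 -0.19214541  0.40490954] [3.14095820e+00 2.49854145e-04 1.57655457e+00]
[[ 0.002 -0.97  -0.242  0.07 ]
 [ 1.     0.002 -0.    -0.001]
 [ 0.    -0.242  0.97   0.02 ]
 [ 0.     0.     0.     1.   ]]
lid_grip [([0.492, -0.185, 0.091], 0.76)]
ice_bin [([0.542, -0.183, 0.083], 0.81), ([0.308, -0.34, 0.131], 0.53)]
ice0 [([0.549, -0.185, 0.078], 0.73)]
0.82 13963 [ 0.49524492 -0.18547692  0.09025438] [[ 0.45075423 -0.26518912  0.08895183]
 [ 0.54087167 -0.12129028  0.11128988]]
```

View pics/w0.png

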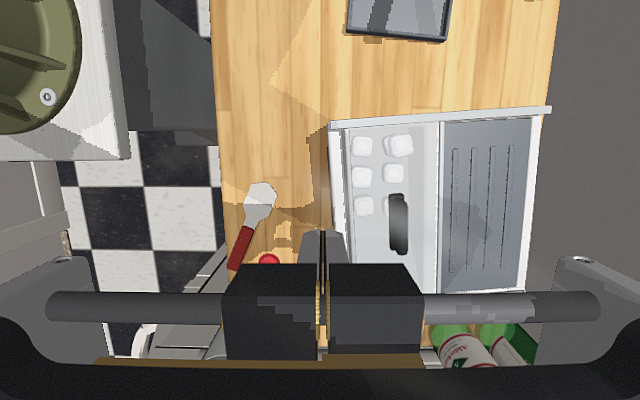

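Run:
```python
from h import *
d=np.load('w0.npz'); P=d['P']; im=d['im'].astype(int)
z=P[...,2]
b=(z>.098)&(z<.13)&(P[...,0]>.44)&(P[...,0]<.56)&(P[...,1]>-.27)&(P[...,1]<-.1)
q=P[b]; print('bar',b.sum(),q.mean(0),np.percentile(q,[2,98],axis=0)); 
print(cv2.minAreaRect((q[q[:,2]>np.percentile(q[:,2],50)-.004][:,:2]*1000).astype(np.float32)))
# left end edge: per column first row w/ z>.07
E1=[]
for u in range(335,548,4):
    col=z[90:140,u]; k=np.where(col>.075)[0]
    if len(k): E1.append(P[90+k[0],u])
E1=np.array(E1); print('z',np.percentile(E1[:,2],[5,50,95]),E1[0],E1[-1])
p=np.polyfit(E1[:,0],E1[:,1],1); print('left rail: y=',p, 'angle deg',np.degrees(np.arctan(p[0])), 'res',np.std(np.polyval(p,E1[:,0])-E1[:,1]))
E2=[]
for v in range(130,225,4):
    row=z[v,310:360]; k=np.where((row>.07)&(row<.12))[0]
    if len(k): E2.append(P[v,310+k[0]])
E2=np.array(E2); p=np.polyfit(E2[:,1],E2[:,0],1); print('near edge x=',p,np.degrees(np.arctan(p[0])),np.std(np.polyval(p,E2[:,1])-E2[:,0]),np.median(E2[:,2]))
# top cam
s=np.load('s0.npz'); Q=s['topP']; m=(Q[...,2]>.06)&(Q[...,2]<.11)&(Q[...,0]>.38)&(Q[...,0]<.68)&(Q[...,1]>-.37)&(Q[...,1]<-.06)
print(cv2.minAreaRect((Q[m][:,:2]*1000).astype(np.float32)))
# profile through bin center row
for v in (160,200):
  print([(u,np.round(P[v,u],3).tolist()) for u in range(320,560,12)])
```

```text
bar 903 [ 0.49469788 -0.20998778  0.11491429] [[ 0.48931798 -0.23723643  0.09833164]
 [ 0.50325259 -0.18563202  0.12096637]]
((496.97100830078125, -212.21234130859375), (12.589984893798828, 53.37633514404297), 4.510569095611572)
z [0.07655698 0.07881032 0.09512633] [ 0.43123891 -0.11154982  0.09468347] [ 0.63714853 -0.09485697  0.09392045]
left rail: y= [ 0.08413053 -0.1473272 ] angle deg 4.808999773746564 res 0.0006884369085441308
near edge x= [-0.08565349  0.41388113] -4.895634596216376 0.0002959718035650428 0.07707336714730081
((544.6567993164062, -209.90252685546875), (225.49526977539062, 216.63211059570312), 4.613364219665527)
[(320, [0.416, -0.159, 0.001]), (332, [0.429, -0.151, 0.079]), (344, [0.442, -0.151, 0.078]), (356, [0.453, -0.15, 0.089]), (368, [0.465, -0.15, 0.09]), (380, [0.477, -0.15, 0.09]), (392, [0.489, -0.149, 0.09]), (404, [0.501, -0.149, 0.09]), (416, [0.513, -0.149, 0.091]), (428, [0.526, -0.149, 0.09]), (440, [0.536, -0.149, 0.093]), (452, [0.555, -0.15, 0.079]), (464, [0.568, -0.15, 0.078]), (476, [0.579, -0.149, 0.081]), (488, [0.594, -0.149, 0.078]), (500, [0.607, -0.149, 0.078]), (512, [0.618, -0.149, 0.081]), (524, [0.633, -0.149, 0.079]), (536, [0.645, -0.148, 0.08]), (548, [0.72, -0.155, 0.002])]
[(320, [0.417, -0.212, 0.001]), (332, [0.43, -0.194, 0.077]), (344, [nan, nan, nan]), (356, [0.454, -0.191, 0.09]), (368, [0.467, -0.191, 0.091]), (380, [0.479, -0.19, 0.091]), (392, [0.49, -0.189, 0.098]), (404, [0.503, -0.189, 0.096]), (416, [0.517, -0.191, 0.09]), (428, [0.53, -0.19, 0.09]), (440, [0.541, -0.19, 0.093]), (452, [0.559, -0.192, 0.08]), (464, [0.573, -0.193, 0.079]), (476, [0.586, -0.192, 0.079]), (488, [0.598, -0.192, 0.081]), (500, [0.613, -0.192, 0.079]), (512, [0.627, -0.192, 0.078]), (524, [0.641, -0.192, 0.078]), (536, [0.718, -0.211, -0.004]), (548, [0.717, -0.206, 0.018])]
```

Request:
jog_arm:
  rows:
    - {"gripper": 0.0,"slide": [-0.0227,0.0464,0.0],"spin": -0.078}
    - {"gripper": 0.0,"slide": [-0.0227,0.0464,0.04],"spin": -0.078}
    - {"gripper": 0.0,"slide": [-0.0227,0.0464,0.075],"spin": -0.078}
    - {"gripper": 0.0,"slide": [-0.0227,0.0464,0.095],"spin": -0.078}
    - {"gripper": 0.0,"slide": [-0.0227,0.0464,0.102],"spin": -0.078}
    - {"gripper": 0.0,"slide": [-0.0227,0.0464,0.102],"spin": -0.078}

```text
time_s: 3.75
ee_pos: [0.4677, -0.2114, 0.3026]
eef_rot: [-3.141, -0.0, 1.656]
force: [-0.2, -0.4, 0.2]
grip_width: 0.0004
grip_force: 0.0
```

Request:
jog_arm:
  rows:
    - {"gripper": 0.0,"slide": [0,0.01,0],"spin": 0}
    - {"gripper": 0.0,"slide": [0,0.02,0],"spin": 0}
    - {"gripper": 0.0,"slide": [0,0.03,0],"spin": 0}
    - {"gripper": 0.0,"slide": [0,0.04,0],"spin": 0}
    - {"gripper": 0.0,"slide": [0,0.05,0],"spin": 0}
    - {"gripper": 0.0,"slide": [0,0.06,0],"spin": 0}
    - {"gripper": 0.0,"slide": [0,0.07,0],"spin": 0}
    - {"gripper": 0.0,"slide": [0,0.08,0],"spin": 0}

```text
time_s: 4.55
ee_pos: [0.548, -0.2056, 0.3026]
eef_rot: [-3.141, -0.0, 1.655]
force: [-1.8, -0.7, 2.5]
grip_width: 0.0003
grip_force: 1.0
```

Request:
jog_arm:
  rows:
    - {"gripper": 0.0,"slide": [0,0.005,0],"spin": 0}
    - {"gripper": 0.0,"slide": [0,0.01,0],"spin": 0}
    - {"gripper": 0.0,"slide": [0,0.014,0],"spin": 0}
    - {"gripper": 0.0,"slide": [0,0.017,0],"spin": 0}
    - {"gripper": 0.0,"slide": [0,0.02,0],"spin": 0}

```text
time_s: 5.05
ee_pos: [0.5672, -0.204, 0.3025]
eef_rot: [-3.141, -0.0, 1.655]
force: [-1.6, -0.2, -0.8]
grip_width: 0.0002
grip_force: 0.8
```

Request:
jog_arm:
  rows:
    - {"gripper": 0.0,"slide": [0,0.003,0],"spin": 0}
    - {"gripper": 0.0,"slide": [0,0.005,0],"spin": 0}

```text
time_s: 5.25
ee_pos: [0.5717, -0.2038, 0.3024]
eef_rot: [-3.138, -0.001, 1.655]
force: [-21.5, 0.3, 8.9]
grip_width: 0.0002
grip_force: 11.3
```

Request:
jog_arm:
  rows:
    - {"gripper": 0.0,"slide": [0,-0.015,0],"spin": 0}
    - {"gripper": 0.0,"slide": [0,-0.015,-0.05],"spin": 0}
    - {"gripper": 0.0,"slide": [0.02,-0.065,-0.1],"spin": 0}
    - {"gripper": 0.0,"slide": [0.05,-0.105,-0.14],"spin": 0}
    - {"gripper": 0.0,"slide": [0.07,-0.105,-0.14],"spin": 0}
    - {"gripper": 0.0,"slide": [0.07,-0.105,-0.14],"spin": 0}

```text
time_s: 5.85
ee_pos: [0.4595, -0.1405, 0.4469]
eef_rot: [3.135, 0.003, 1.656]
force: [0.9, 0.6, -0.1]
grip_width: 0.0005
grip_force: 0.0
```

Run:
```python
from h import *
T,o=pose(); print(o['time_s'],o['ee_pos'],o['eef_rot'])
a=shot('wrist'); np.savez('w1.npz',im=a[0],P=a[2]); save(a[0],'w1.png')
for n in ['lid_grip','ice0','scoop','scoop_grip','scoop_tray']:
    print(n,[(np.round(r['point'],3).tolist(),round(r['confidence'],2)) for r in finder.find_in(n,'wrist')[:8]])
```

```text
5.85 [ 0.45952132 -0.14046955  0.44690514] [3.13501621e+00 2.72197764e-03 1.65594268e+00]
lid_grip [([0.584, -0.168, 0.089], 0.62)]
ice0 [([0.463, -0.137, 0.046], 0.7), ([0.464, -0.169, 0.068], 0.64), ([0.505, -0.164, 0.039], 0.62), ([0.47, -0.195, 0.037], 0.57), ([0.507, -0.131, 0.067], 0.55), ([0.51, -0.21, 0.043], 0.54), ([0.494, -0.129, 0.041], 0.44), ([0.47, -0.159, 0.035], 0.42)]
scoop [([0.509, 0.05, 0.076], 0.97)]
scoop_grip [([0.509, 0.052, 0.081], 0.9), ([0.496, -0.131, 0.042], 0.19)]
scoop_tray [([0.505, 0.035, 0.001], 0.87)]
```

Request:
jog_arm:
  rows:
    - {"gripper": 0.05,"slide": [0.05,0,0],"spin": 0.08}
    - {"gripper": 0.05,"slide": [0.1,0.01,0],"spin": 0.08}
    - {"gripper": 0.05,"slide": [0.15,0.02,0],"spin": 0.08}
    - {"gripper": 0.05,"slide": [0.2,0.03,0],"spin": 0.08}
    - {"gripper": 0.05,"slide": [0.25,0.03,0],"spin": 0.08}
    - {"gripper": 0.05,"slide": [0.25,0.03,0],"spin": 0.08}

```text
time_s: 6.75
ee_pos: [0.4706, 0.113, 0.4416]
eef_rot: [-3.14, -0.0, 1.579]
force: [-1.2, -0.4, -0.4]
grip_width: 0.0449
grip_force: 0.0
```

Run:
```python
from h import *
T,o=pose(); print(o['time_s'],o['ee_pos'],o['eef_rot'])
a=shot('wrist'); np.savez('w2.npz',im=a[0],P=a[2]); save(a[0],'w2.png')
for n in ['scoop','scoop_grip','scoop_tray','scoop_lip','jug','jug_mouth']:
    print(n,[(np.round(r['point'],3).tolist(),round(r['confidence'],2)) for r in finder.find_in(n,'wrist')[:8]])
w1=cv2.imread('pics/w1.png');w2=cv2.imread('pics/w2.png')
cv2.imwrite('pics/c1.png',cv2.resize(np.vstack([w1[:300,:],w2]),None,fx=.85,fy=.85))
```

```text
6.75 [0.47058667 0.11303594 0.44156352] [-3.13961279e+00 -3.95102314e-04  1.57937327e+00]
scoop [([0.51, 0.118, 0.002], 0.89)]
scoop_grip [([0.513, 0.115, 0.011], 0.64)]
scoop_tray [([0.497, 0.091, 0.0], 0.62)]
scoop_lip [([0.516, 0.123, 0.006], 0.96)]
jug [([0.51, 0.282, 0.102], 0.63), ([0.514, 0.118, 0.005], 0.6), ([0.338, 0.343, 0.009], 0.41)]
jug_mouth [([0.512, 0.283, 0.098], 0.91)]
```

View pics/c1.png

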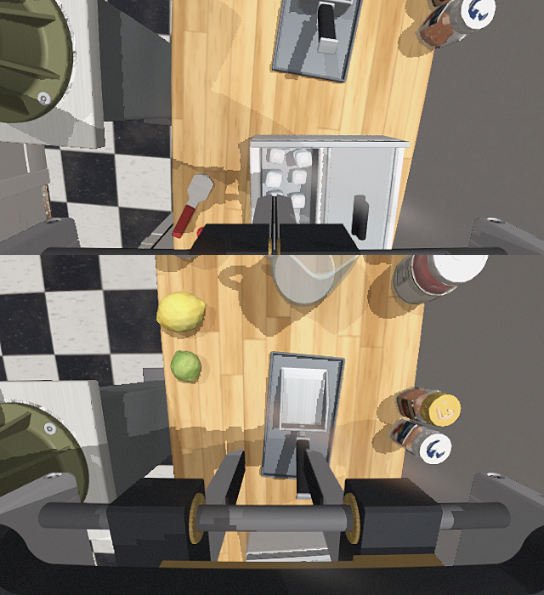

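Request:
jog_arm:
  rows:
    - {"gripper": 0.06,"slide": [0.05,0,0],"spin": 0}
    - {"gripper": 0.06,"slide": [0.1,0.01,0],"spin": 0}
    - {"gripper": 0.06,"slide": [0.15,0.02,0],"spin": 0}
    - {"gripper": 0.06,"slide": [0.2,0.02,0],"spin": 0}
    - {"gripper": 0.06,"slide": [0.22,0.02,0],"spin": 0}
    - {"gripper": 0.06,"slide": [0.22,0.02,0],"spin": 0}

```text
time_s: 7.7
ee_pos: [0.4897, 0.3306, 0.4419]
eef_rot: [-3.141, 0.0, 1.576]
force: [0.6, 0.4, 0.2]
grip_width: 0.0597
grip_force: 0.0
```

Run:
```python
from h import *
T,o=pose(); print(o['time_s'],o['ee_pos'],o['eef_rot'])
a=shot('wrist'); np.savez('w3.npz',im=a[0],P=a[2]); save(a[0],'w3.png')
rs=finder.masks_of('jug','wrist')
for r in rs[:2]:
    m=r['region']; q=a[2][m]; q=q[~np.isnan(q[:,0])]; print(r['confidence'],m.sum(),np.percentile(q,[2,50,98],axis=0).round(3).tolist())
    t=q[(q[:,2]>.155)&(q[:,2]<.18)]; print(len(t))
    if len(t)>20: print(cv2.minEnclosingCircle((t[:,:2]*1000).astype(np.float32)), np.percentile(t[:,2],[5,50,95]))
# tray from w2, handle from w1
P=np.load('w2.npz')['P']; x,y,z=P[...,0],P[...,1],P[...,2]
m=(z>.008)&(z<.02)&(abs(x-.51)<.1)&(y>-.05)&(y<.2); print('tray',m.sum(),cv2.minAreaRect((P[m][:,:2]*1000).astype(np.float32)),np.percentile(P[m],[1,99],axis=0).round(3).tolist())
m=(z>.022)&(z<.06)&(abs(x-.51)<.06)&(y>.02)&(y<.2); print('scoop w2',m.sum(),cv2.minAreaRect((P[m][:,:2]*1000).astype(np.float32)))
P=np.load('w1.npz')['P']; x,y,z=P[...,0],P[...,1],P[...,2]
m=(z>.05)&(z<.13)&(abs(x-.51)<.06)&(y>-.02)&(y<.13); q=P[m]; print('handle',m.sum(),q.mean(0),np.percentile(q,[1,99],axis=0).round(3).tolist())
p=np.polyfit(q[:,1],q[:,0],1); print('x(y)',p,np.degrees(np.arctan(p[0]))); 
for zz in (.06,.07,.08,.09,.1): 
  k=q[abs(q[:,2]-zz)<.004]; print(zz,len(k),k.mean(0).round(4) if len(k) else 0, np.ptp(k[:,0]) if len(k) else 0)
m=(z>.008)&(z<.02)&(abs(x-.51)<.1)&(y>-.06)&(y<.2); print('tray w1',cv2.minAreaRect((P[m][:,:2]*1000).astype(np.float32)))
```

```text
7.7 [0.48973402 0.33060179 0.44186892] [-3.14070338e+00  2.80204858e-04  1.57645648e+00]
0.72 11141 [[0.432, 0.27, 0.007], [0.511, 0.309, 0.095], [0.562, 0.374, 0.169]]
2429
((498.2088317871094, 326.4864501953125), 66.5126953125) [0.15584779 0.16650401 0.16917317]
tray 1351 ((513.9475708007812, 95.70748138427734), (215.46604919433594, 119.55221557617188), 85.57957458496094) [[0.448, -0.01, 0.008], [0.578, 0.199, 0.019]]
scoop w2 931 ((514.7850341796875, 109.3888931274414), (108.31519317626953, 75.60855865478516), 88.13198852539062)
handle 1229 [0.51001827 0.0341627  0.09270846] [[0.5, 0.003, 0.053], [0.521, 0.077, 0.118]]
x(y) [0.01415811 0.50953459] 0.8111455203109093
0.06 91 [0.5104 0.069  0.0598] 0.01865743184624502
0.07 80 [0.5091 0.0582 0.0703] 0.020568322886004298
0.08 109 [0.5105 0.049  0.0801] 0.019931133157982228
0.09 119 [0.5096 0.039  0.0899] 0.020238773232971075
0.1 112 [0.5093 0.0291 0.1002] 0.018869763948166862
tray w1 ((509.777587890625, 47.64012145996094), (120.2461929321289, 119.68406677246094), 85.54196166992188)
```

View pics/w3.png

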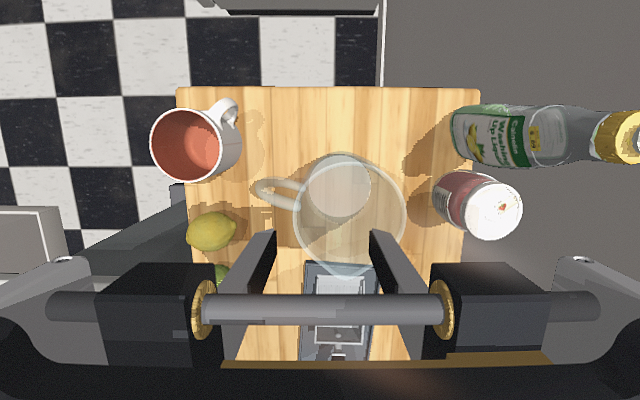

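Request:
jog_arm:
  rows:
    - {"gripper": 0.06,"slide": [-0.05,0.005,0],"spin": 0.025}
    - {"gripper": 0.06,"slide": [-0.1,0.01,0],"spin": 0.025}
    - {"gripper": 0.06,"slide": [-0.15,0.0185,0],"spin": 0.025}
    - {"gripper": 0.06,"slide": [-0.2,0.0185,0],"spin": 0.025}
    - {"gripper": 0.06,"slide": [-0.25,0.0185,0],"spin": 0.025}
    - {"gripper": 0.06,"slide": [-0.29,0.0185,0],"spin": 0.025}
    - {"gripper": 0.06,"slide": [-0.302,0.0185,0.01],"spin": 0.025}
    - {"gripper": 0.06,"slide": [-0.302,0.0185,0.03],"spin": 0.025}

```text
time_s: 8.6
ee_pos: [0.5089, 0.0241, 0.4136]
eef_rot: [3.138, 0.0, 1.545]
force: [0.5, 0.6, -0.1]
grip_width: 0.0603
grip_force: 0.0
```

Run:
```python
from h import *
T,o=pose(); print(o['time_s'],o['ee_pos'],o['eef_rot'])
# jug from w3 : pose then
T=np.eye(4);T[:3,:3]=Rn.from_euler('xyz',[-3.14070338,.00028,1.57645648]).as_matrix();T[:3,3]=[0.48973402,0.33060179,0.44186892]
i=cams.camera_info('wrist');W=T@np.array(i['tool_from_camera']);K=np.array(i['camera_matrix'])
def ray(u,v,h):
    a=cv2.undistortPoints(np.array([[[u,v]]],float),K,np.array([i['k1'],0,0,0,0.]))[0,0]
    d=W[:3,:3]@[a[0],a[1],1]; c=W[:3,3]; return c+d*(h-c[2])/d[2]
for n,pts in {'rim':[(292,213),(406,213),(350,153),(350,275)],'base':[(303,186),(371,186),(340,153),(340,217)]}.items():
    print(n,[ray(u,v,.169 if n=='rim' else .004)[:2].round(3).tolist() for u,v in pts])
d=np.load('w3.npz');P=d['P'];z=P[...,2]
m=(z>.160)&(z<.175)&(P[...,0]>.43)&(P[...,0]<.58)&(P[...,1]>.26)&(P[...,1]<.42)
v,u=np.where(m); print(len(u),u.min(),u.max(),v.min(),v.max()); q=P[m]
A=np.c_[2*q[:,:2],np.ones(len(q))]; s=np.linalg.lstsq(A,(q[:,:2]**2).sum(1),rcond=None)[0]; print(s[:2],np.sqrt(s[2]+s[0]**2+s[1]**2),np.percentile(q,[1,99],axis=0))
cv2.imwrite('pics/jug.png',cv2.resize(cv2.imread('pics/w3.png')[130:290,230:430],None,fx=3,fy=3))
```

```text
8.6 [0.50886945 0.02409779 0.41355762] [3.13843970e+00 1.39598796e-04 1.54514555e+00]
rim [[0.461, 0.329], [0.564, 0.33], [0.512, 0.383], [0.515, 0.268]]
base [[0.46, 0.323], [0.559, 0.324], [0.513, 0.371], [0.515, 0.277]]
1881 292 406 161 279
[0.51301922 0.32211019] 0.05061662757665504 [[0.462139   0.26529225 0.16030403]
 [0.56345002 0.3750097  0.16989705]]
```

View pics/jug.png

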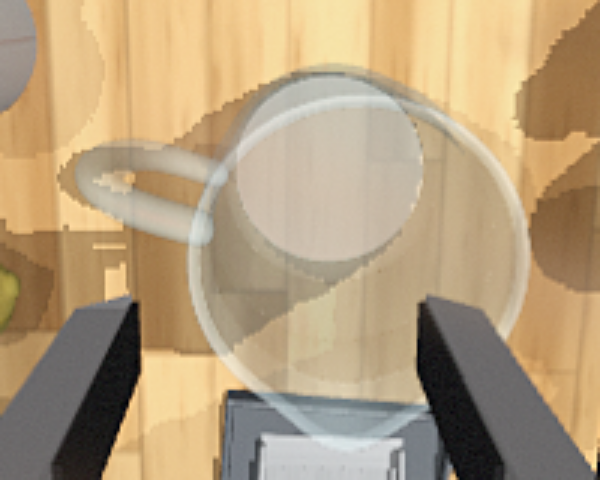

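Request:
jog_arm:
  rows:
    - {"gripper": 0.06,"slide": [0,0,0.04],"spin": 0}
    - {"gripper": 0.06,"slide": [0,0,0.08],"spin": 0}
    - {"gripper": 0.06,"slide": [0,0,0.11],"spin": 0}
    - {"gripper": 0.06,"slide": [0,0,0.125],"spin": 0}
    - {"gripper": 0.06,"slide": [0,0,0.125],"spin": 0}

```text
time_s: 9.1
ee_pos: [0.5086, 0.0264, 0.2857]
eef_rot: [-3.138, 0.0, 1.549]
force: [-0.4, -0.2, 0.3]
grip_width: 0.0599
grip_force: 0.0
```

Request:
jog_arm:
  rows:
    - {"gripper": 0.06,"slide": [0.002,0.001,0.017],"spin": 0}
    - {"gripper": 0.0,"slide": [0.002,0.001,0.017],"spin": 0}
    - {"gripper": 0.0,"slide": [0.002,0.001,0.017],"spin": 0}
    - {"gripper": 0.0,"slide": [0.002,0.001,0.017],"spin": 0}
    - {"gripper": 0.0,"slide": [0.002,0.001,0.017],"spin": 0}
    - {"gripper": 0.0,"slide": [0.002,0.001,0.017],"spin": 0}
  squeeze: 50

```text
time_s: 9.7
ee_pos: [0.5104, 0.029, 0.2712]
eef_rot: [3.141, 0.0, 1.55]
force: [-0.3, 0.1, -0.7]
grip_width: 0.023
grip_force: 0.1
```

Request:
jog_arm:
  rows:
    - {"gripper": 0.0,"slide": [0,0,-0.005],"spin": 0}
    - {"gripper": 0.0,"slide": [0,0,-0.02],"spin": 0}
    - {"gripper": 0.0,"slide": [0,0,-0.04],"spin": 0}
    - {"gripper": 0.0,"slide": [0,0,-0.06],"spin": 0}
    - {"gripper": 0.0,"slide": [0,0,-0.08],"spin": 0}
    - {"gripper": 0.0,"slide": [0,0,-0.1],"spin": 0}
    - {"gripper": 0.0,"slide": [0,0,-0.1],"spin": 0}

```text
time_s: 10.4
ee_pos: [0.5105, 0.0291, 0.3732]
eef_rot: [3.137, 0.0, 1.55]
force: [0.2, -0.3, -1.7]
grip_width: 0.0195
grip_force: 49.8
```

Run:
```python
from h import *
T,o=pose(); print({k:np.round(v,3) for k,v in o.items()})
```

```text
{'time_s': np.float64(10.4), 'qpos': array([-0.015,  0.242,  1.67 , -0.   ,  1.225,  0.006]), 'joint_vel': array([-0.002,  0.039,  0.051, -0.   , -0.055,  0.001]), 'tau': array([ 3.0000e-03, -4.9842e+01, -3.5074e+01,  1.6700e-01,  8.8500e-01,
       -8.0000e-03]), 'ee_pos': array([0.511, 0.029, 0.373]), 'eef_rot': array([3.137, 0.   , 1.55 ]), 'force': array([ 0.225, -0.297, -1.678]), 'moment': array([-0.22 ,  0.074, -0.075]), 'grip_force': np.float64(49.771), 'grip_width': np.float64(0.02)}
```

```bash
cat > m.py <<'E'
from h import *
o=telemetry.get_obs(); print(round(o['time_s'],2),np.round(o['ee_pos'],4),'F',np.round(o['force'],1),'M',np.round(o['moment'],3),'g',round(float(o['grip_width']),4),round(float(o['grip_force']),1))
E
echo
```

```text
(no output)
```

Request:
jog_arm:
  rows:
    - {"gripper": 0.0,"slide": [0,0,-0.02],"spin": 0}
    - {"gripper": 0.0,"slide": [0,0,-0.03],"spin": 0}
    - {"gripper": 0.0,"slide": [0,0,-0.03],"spin": 0}
  squeeze: 20

```text
time_s: 10.7
ee_pos: [0.5104, 0.0291, 0.4012]
eef_rot: [3.14, 0.0, 1.55]
force: [-0.1, 0.3, -1.8]
grip_width: 0.0196
grip_force: 20.0
```

```bash
python3 m.py
```

```text
10.7 [0.5104 0.0291 0.4012] F [-0.1  0.3 -1.8] M [-0.19   0.041 -0.018] g 0.0196 20.0
```

Request:
jog_arm:
  rows:
    - {"gripper": 0.0,"slide": [0,0,0],"spin": 0}
    - {"gripper": 0.0,"slide": [0,0,0],"spin": 0}
  squeeze: 12

```text
time_s: 10.9
ee_pos: [0.5103, 0.0291, 0.3996]
eef_rot: [-3.14, 0.0, 1.55]
force: [0.3, 0.1, -0.9]
grip_width: 0.0202
grip_force: 12.0
```

```bash
python3 m.py
```

```text
10.9 [0.5103 0.0291 0.3996] F [ 0.3  0.1 -0.9] M [-0.2    0.08   0.033] g 0.0202 12.0
```

Request:
jog_arm:
  rows:
    - {"gripper": 0.0,"slide": [0,0,0],"spin": 0}
    - {"gripper": 0.0,"slide": [0,0,0],"spin": 0}
  squeeze: 8

```text
time_s: 11.1
ee_pos: [0.5104, 0.0291, 0.4002]
eef_rot: [-3.141, -0.0, 1.55]
force: [0.0, -0.8, -1.0]
grip_width: 0.0198
grip_force: 8.0
```

```bash
python3 m.py; python3 -c "
from h import *
a=shot('scene'); np.savez('s1.npz',im=a[0],P=a[2]); save(a[0],'s1.png'); b=shot('wrist'); save(b[0],'w4.png')
cv2.imwrite('pics/c2.png',cv2.resize(np.hstack([a[0][100:300,220:500],b[0][150:350,180:460]])[...,::-1],None,fx=1.4,fy=1.4))"
```

```text
11.1 [0.5104 0.0291 0.4002] F [ 0.  -0.8 -1. ] M [-0.142  0.044  0.01 ] g 0.0198 8.0
```

View pics/c2.png

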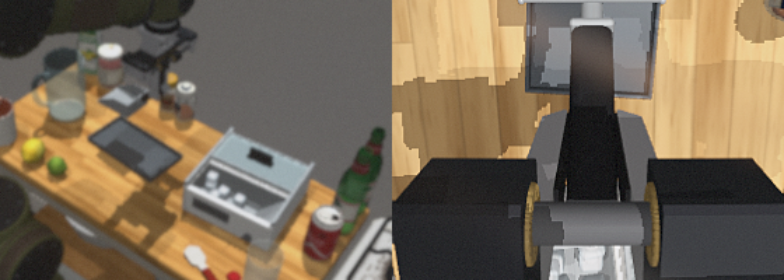

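```bash
cat >> m.py <<'E'
import sys
if len(sys.argv)>1:
    T,_=pose(); im,d,P=shot('wrist'); np.savez('wl.npz',im=im,P=P,T=T)
    t=(P-T[:3,3])@T[:3,:3]
    m=(abs(t[...,1])<.007)&(t[...,0]>.004)&(t[...,0]<.06)&(t[...,2]>.12)&(t[...,2]<.235)
    q=t[m]
    from numpy.linalg import svd
    # axis dir of handle: PCA within x-z, RANSAC-light
    best=None; rng=np.random.default_rng(0); p=q[:,[0,2]]
    if len(p)>30:
        for _ in range(300):
            a,b=p[rng.integers(len(p),size=2)]; n=b-a; L=np.hypot(*n)
            if L<.012: continue
            n=n/L; r=abs((p-a)@[-n[1],n[0]]); k=(r<.0025).sum()
            if best is None or k>best[0]: best=(k,r<.0025)
        c=p[best[1]]; v=svd(c-c.mean(0))[2][0]; v=v*np.sign(v[1])
        print('n',len(p),best[0],'handle dir',v.round(3),'theta nose-down',round(45-np.degrees(np.arctan2(v[0],v[1])),1),c.min(0).round(3),c.max(0).round(3))
E
python3 m.py 1
```

```text
11.2 [0.5104 0.0291 0.4004] F [-0.6  0.4 -1.7] M [-0.202  0.017 -0.062] g 0.02 8.0
n 2215 2111 handle dir [0.702 0.712] theta nose-down 0.4 [0.004 0.173] [0.06  0.232]
```

Request:
jog_arm:
  rows:
    - {"gripper": 0.0,"slide": [0,0,0],"spin": 0}
    - {"gripper": 0.0,"slide": [0,0,0],"spin": 0}
  squeeze: 5

```text
time_s: 11.45
ee_pos: [0.5104, 0.0291, 0.4006]
eef_rot: [-3.142, -0.0, 1.55]
force: [-0.1, -0.3, -1.0]
grip_width: 0.0198
grip_force: 5.0
```

```bash
python3 m.py 1
```

```text
11.45 [0.5104 0.0291 0.4006] F [-0.1 -0.3 -1. ] M [-0.116  0.03   0.036] g 0.0198 5.0
n 1760 1760 handle dir [0.579 0.815] theta nose-down 9.6 [0.004 0.173] [0.042 0.228]
```

Request:
jog_arm:
  rows:
    - {"gripper": 0.0,"slide": [0,0,0],"spin": 0}
    - {"gripper": 0.0,"slide": [0,0,0],"spin": 0}
  squeeze: 3.5

```text
time_s: 11.7
ee_pos: [0.5104, 0.0291, 0.4006]
eef_rot: [-3.142, 0.0, 1.55]
force: [0.7, -0.6, -1.5]
grip_width: 0.0202
grip_force: 3.5
```

```bash
python3 m.py 1
```

```text
11.7 [0.5104 0.0291 0.4006] F [ 0.7 -0.6 -1.5] M [-0.167  0.083  0.004] g 0.0202 3.5
n 1397 1397 handle dir [0.386 0.923] theta nose-down 22.3 [0.004 0.172] [0.031 0.235]
```

Request:
jog_arm:
  rows:
    - {"gripper": 0.0,"slide": [0,0,0],"spin": 0}
    - {"gripper": 0.0,"slide": [0,0,0],"spin": 0}
    - {"gripper": 0.0,"slide": [0,0,0],"spin": 0}
  squeeze: 3

```text
time_s: 12.05
ee_pos: [0.5104, 0.0291, 0.4007]
eef_rot: [-3.142, 0.0, 1.55]
force: [0.3, 0.2, -1.3]
grip_width: 0.02
grip_force: 3.0
```

```bash
python3 m.py 1
```

```text
12.05 [0.5104 0.0291 0.4007] F [ 0.3  0.2 -1.3] M [-0.15   0.083 -0.035] g 0.02 3.0
n 1379 1379 handle dir [0.376 0.927] theta nose-down 22.9 [0.004 0.173] [0.03  0.235]
```

Request:
jog_arm:
  rows:
    - {"gripper": 0.0,"slide": [0,0,0],"spin": 0}
    - {"gripper": 0.0,"slide": [0,0,0],"spin": 0}
  squeeze: 3

```text
time_s: 12.3
ee_pos: [0.5104, 0.0291, 0.4006]
eef_rot: [3.142, -0.0, 1.55]
force: [-0.1, -0.3, -1.2]
grip_width: 0.0199
grip_force: 3.0
```

```bash
python3 m.py 1
```

```text
12.3 [0.5104 0.0291 0.4006] F [-0.1 -0.3 -1.2] M [-0.143  0.049 -0.058] g 0.0199 3.0
n 1384 1384 handle dir [0.375 0.927] theta nose-down 23.0 [0.004 0.172] [0.03  0.235]
```

Request:
jog_arm:
  rows:
    - {"gripper": 0.0,"slide": [0.03,0,0.045],"spin": 0}
    - {"gripper": 0.0,"slide": [0.055,0,0.0766],"spin": 0}
    - {"gripper": 0.0,"slide": [0.0695,0,0.0726],"spin": 0}
    - {"gripper": 0.0,"slide": [0.082,0,0.0646],"spin": 0}
    - {"gripper": 0.0,"slide": [0.096,0,0.057],"spin": 0}
    - {"gripper": 0.0,"slide": [0.11,0,0.0513],"spin": 0}
    - {"gripper": 0.0,"slide": [0.124,0,0.0468],"spin": 0}
    - {"gripper": 0.0,"slide": [0.133,0,0.0446],"spin": 0}
  squeeze: 4

```text
time_s: 13.15
ee_pos: [0.5132, 0.1632, 0.3573]
eef_rot: [3.14, -0.0, 1.55]
force: [-0.1, -0.3, -1.8]
grip_width: 0.02
grip_force: 4.0
```

```bash
python3 m.py 1
```

```text
13.15 [0.5132 0.1632 0.3573] F [-0.1 -0.3 -1.8] M [-0.273  0.013 -0.038] g 0.02 4.0
```

```bash
sed -i 's/>.004)/>.000)/; s/(t\[...,2\]<.235)/(t[...,2]<.26)/' m.py
python3 - <<'E'
from h import *
d=np.load('wl.npz'); t=(d['P']-d['T'][:3,3])@d['T'][:3,:3]
m=(abs(t[...,1])<.006)&(t[...,0]>-.03)&(t[...,0]<.16)&(t[...,2]>.1)&(t[...,2]<.37)
q=t[m]; print(len(q))
v,u=np.where(m); 
for vv in range(v.min(),v.max(),6):
    k=v==vv; 
    if k.any(): print(vv,q[k].mean(0).round(3))
E
```

```text
3663
42 [0.16  0.    0.349]
48 [ 0.154 -0.     0.349]
54 [0.148 0.    0.349]
60 [0.111 0.    0.206]
66 [0.105 0.    0.192]
72 [ 0.102 -0.     0.196]
78 [ 0.108 -0.     0.247]
84 [ 0.108 -0.     0.273]
90 [0.109 0.    0.322]
96 [ 0.108 -0.     0.358]
102 [ 0.101 -0.     0.358]
108 [ 0.095 -0.     0.358]
114 [ 0.089 -0.     0.357]
120 [ 0.082 -0.     0.358]
126 [ 0.076 -0.     0.357]
132 [ 0.069 -0.     0.358]
138 [ 0.063 -0.     0.358]
144 [ 0.056 -0.     0.357]
150 [ 0.049 -0.     0.357]
156 [ 0.043 -0.     0.357]
162 [ 0.037 -0.     0.343]
168 [ 0.031 -0.     0.341]
174 [ 0.025 -0.     0.334]
180 [ 0.02  -0.     0.328]
186 [ 0.014 -0.     0.323]
192 [0.009 0.    0.317]
198 [0.004 0.    0.312]
204 [-0.001  0.     0.307]
210 [-0.006  0.     0.302]
216 [-0.011  0.001  0.297]
222 [-0.003  0.     0.252]
228 [-0.003 -0.     0.236]
234 [-0.003 -0.     0.222]
240 [-0.003 -0.     0.21 ]
246 [-0.003 -0.     0.199]
252 [-0.003  0.     0.189]
258 [-0.003 -0.     0.18 ]
264 [-0.003  0.     0.172]
270 [-0.003 -0.     0.165]
276 [-0.003  0.     0.158]
282 [-0.001 -0.     0.149]
288 [-0.003 -0.     0.147]
```

Run:
```python
from h import *
c=np.array([.4877,-.1876]); f=np.array([.9965,.0837]); e=np.array([-.0837,.9965])
a=shot('top'); np.savez('s2.npz',im=a[0],P=a[2])
for n in ['ice0','lid_grip']:
  for r in finder.find_in(n,'top')[:10]:
    p=np.array(r['point']); print(n,p.round(3),'well x,-y',(( p[:2]-c)@np.c_[e,f]).round(3),round(r['confidence'],2))
P=np.load('w1.npz')['P']; q=P.reshape(-1,3); q=q[~np.isnan(q[:,0])]
w=(q[:,:2]-c)@np.c_[e,f]; 
for x0 in (-.03,0,.03,.05):
    k=(abs(w[:,0]-x0)<.004)&(abs(w[:,1])<.07)
    b=np.arange(-.06,.0601,.004); print(x0,[(round(b0,3),round(float(np.median(q[k&(abs(w[:,1]-b0)<.002),2])),3)) for b0 in b if (k&(abs(w[:,1]-b0)<.002)).sum()>0])
Q=a[2].reshape(-1,3); w=(Q[:,:2]-c)@np.c_[e,f]
print('top height map rows -y, cols x')
for y0 in np.arange(-.048,.049,.012): print(round(y0,3),[ (lambda k: round(float(np.nanmedian(Q[k,2])),3) if k.any() else None)((abs(w[:,0]-x0)<.006)&(abs(w[:,1]-y0)<.006)) for x0 in np.arange(-.132,.09,.012)])
```

```text
ice0 [ 0.468 -0.208  0.043] well x,-y [-0.019 -0.021] 0.62
ice0 [ 0.508 -0.134  0.067] well x,-y [0.051 0.025] 0.6
ice0 [ 0.509 -0.212  0.042] well x,-y [-0.026  0.019] 0.49
ice0 [ 0.462 -0.168  0.066] well x,-y [ 0.021 -0.024] 0.44
ice0 [ 0.504 -0.165  0.04 ] well x,-y [0.021 0.019] 0.42
lid_grip [ 0.587 -0.197  0.089] well x,-y [-0.018  0.098] 0.87
-0.03 [(np.float64(-0.056), 0.079), (np.float64(-0.052), 0.08), (np.float64(0.008), 0.044), (np.float64(0.012), 0.045), (np.float64(0.016), 0.044), (np.float64(0.02), 0.044), (np.float64(0.024), 0.044), (np.float64(0.028), 0.042), (np.float64(0.032), 0.02), (np.float64(0.036), 0.021), (np.float64(0.04), 0.05), (np.float64(0.044), 0.08), (np.float64(0.048), 0.08), (np.float64(0.052), 0.093), (np.float64(0.056), 0.091), (np.float64(0.06), 0.09)]
0 [(np.float64(-0.06), 0.062), (np.float64(-0.056), 0.079), (np.float64(-0.052), 0.08), (np.float64(-0.048), 0.08), (np.float64(-0.044), 0.078), (np.float64(-0.04), 0.021), (np.float64(-0.036), 0.02), (np.float64(-0.012), 0.021), (np.float64(-0.008), 0.021), (np.float64(-0.004), 0.021), (np.float64
[... 2688 characters left out ...]
4, 0.021]
-0.0 [0.093, 0.072, 0.059, 0.046, 0.035, 0.025, 0.021, 0.02, 0.021, 0.019, 0.02, 0.02, 0.021, 0.022, 0.021, 0.021, 0.022, 0.093, 0.023]
0.012 [0.095, 0.072, 0.058, 0.046, 0.036, 0.024, 0.021, 0.021, 0.038, 0.043, 0.023, 0.021, 0.041, 0.037, 0.023, 0.046, 0.042, 0.094, 0.033]
0.024 [0.094, 0.072, 0.059, 0.047, 0.035, 0.023, 0.021, 0.023, 0.043, 0.044, 0.022, 0.023, 0.043, 0.04, 0.066, 0.069, 0.065, 0.095, 0.034]
0.036 [0.092, 0.072, 0.06, 0.049, 0.038, 0.025, 0.022, 0.022, 0.024, 0.03, 0.022, 0.023, 0.025, 0.023, 0.066, 0.066, 0.056, 0.094, 0.002]
0.048 [0.094, 0.08, 0.079, 0.08, 0.079, 0.079, 0.079, 0.078, 0.078, 0.079, 0.078, 0.077, 0.078, 0.078, 0.078, 0.078, 0.079, 0.093, 0.013]
```

Request:
jog_arm:
  rows:
    - {"gripper": 0.0,"slide": [0,0,-0.04],"spin": 0}
    - {"gripper": 0.0,"slide": [-0.02,0,-0.08],"spin": 0}
    - {"gripper": 0.0,"slide": [-0.05,0,-0.113],"spin": 0}
    - {"gripper": 0.0,"slide": [-0.09,0,-0.113],"spin": -0.03}
    - {"gripper": 0.0,"slide": [-0.14,0,-0.113],"spin": -0.06}
    - {"gripper": 0.0,"slide": [-0.19,0,-0.113],"spin": -0.105}
    - {"gripper": 0.0,"slide": [-0.24,0,-0.113],"spin": -0.105}
    - {"gripper": 0.0,"slide": [-0.29,0,-0.113],"spin": -0.105}
  squeeze: 40

```text
time_s: 14.15
ee_pos: [0.5064, -0.1303, 0.4689]
eef_rot: [-3.141, -0.0, 1.654]
force: [1.2, 0.9, -1.7]
grip_width: 0.0199
grip_force: 40.0
```

Request:
jog_arm:
  rows:
    - {"gripper": 0.0,"slide": [-0.045,-0.008,0],"spin": 0}
    - {"gripper": 0.0,"slide": [-0.085,-0.016,0],"spin": 0}
    - {"gripper": 0.0,"slide": [-0.12,-0.0235,0],"spin": 0}
    - {"gripper": 0.0,"slide": [-0.1425,-0.0235,0],"spin": 0}
    - {"gripper": 0.0,"slide": [-0.1425,-0.0235,0.02],"spin": 0}
    - {"gripper": 0.0,"slide": [-0.1425,-0.0235,0.04],"spin": 0}

```text
time_s: 14.75
ee_pos: [0.4951, -0.2731, 0.4282]
eef_rot: [3.142, -0.0, 1.653]
force: [-0.7, 0.1, -1.3]
grip_width: 0.0196
grip_force: 40.0
```

```bash
python3 m.py 1
python3 - <<'E'
from h import *
d=np.load('wl.npz'); T=d['T']; t=(d['P']-T[:3,3])@T[:3,:3]
c=np.array([.4877,-.1876]); f=np.array([.9965,.0837]); e=np.array([-.0837,.9965])
print('TCP well',(T[:2,3]-c)@e,(T[:2,3]-c)@f)
m=(abs(t[...,1])<.005)&(t[...,0]>-.03)&(t[...,0]<.2)&(t[...,2]>.1)
v,u=np.where(m); q=t[m]
for vv in range(0,300,8):
    k=v==vv
    if k.any(): print(vv,np.median(q[k],0).round(3),end=';')
s=(t[...,2]>.25)&(t[...,2]<.345)&(t[...,0]<.05)&(abs(t[...,1])<.05); print('\nscoop ty',np.percentile(t[s][:,1],[1,99]).round(4))
cv2.imwrite('pics/c3.png',cv2.resize(d['im'][20:280,170:470,::-1],None,fx=2,fy=2))
E
```

```text
14.75 [ 0.4951 -0.2731  0.4282] F [-0.7  0.1 -1.3] M [-0.047  0.059  0.017] g 0.0196 40.0
TCP well -0.0858061352573692 0.00018056780632116215
32 [ 0.165 -0.     0.333];40 [ 0.16  -0.     0.343];48 [0.155 0.    0.351];56 [0.155 0.    0.385];64 [0.151 0.    0.408];72 [0.142 0.    0.408];80 [0.132 0.    0.408];88 [0.123 0.    0.407];96 [0.113 0.    0.408];104 [0.104 0.    0.407];112 [0.094 0.    0.407];120 [0.084 0.    0.407];128 [0.074 0.    0.408];136 [0.064 0.    0.408];144 [0.054 0.    0.408];152 [ 0.044 -0.     0.407];160 [ 0.033 -0.     0.407];168 [ 0.031 -0.     0.342];176 [ 0.023 -0.     0.333];184 [ 0.016 -0.     0.325];192 [0.009 0.    0.318];200 [0.002 0.001 0.311];208 [-0.005  0.     0.304];216 [-0.011  0.     0.298];224 [-0.004  0.     0.252];232 [-0.003  0.     0.227];240 [-0.003 -0.     0.21 ];248 [-0.003 -0.     0.196];256 [-0.003 -0.     0.183];264 [-0.003 -0.     0.172];272 [-0.003  0.     0.163];280 [-0.002  0.     0.153];288 [-0.003 -0.     0.147];
scoop ty [-0.0373  0.048 ]
```

View pics/c3.png

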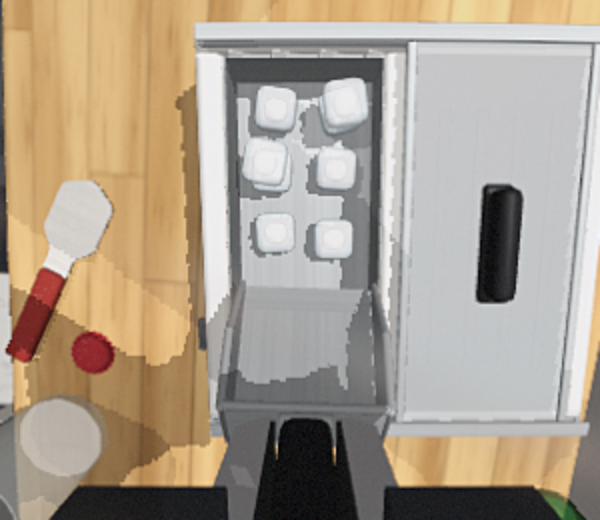

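Request:
jog_arm:
  rows:
    - {"gripper": 0.0,"slide": [0,0,0.03],"spin": 0}
    - {"gripper": 0.0,"slide": [0,0,0.055],"spin": 0}
    - {"gripper": 0.0,"slide": [0,0,0.06],"spin": 0}
    - {"gripper": 0.0,"slide": [0,0,0.063],"spin": 0}
    - {"gripper": 0.0,"slide": [0,0,0.066],"spin": 0}
  squeeze: 8

```text
time_s: 15.3
ee_pos: [0.4957, -0.2725, 0.3659]
eef_rot: [3.139, 0.004, 1.655]
force: [-3.0, -4.4, 16.1]
grip_width: 0.0205
grip_force: 8.0
```

```bash
python3 m.py 1
```

```text
15.3 [ 0.4957 -0.2725  0.3659] F [-3.  -4.4 16.1] M [-0.921  1.006 -0.044] g 0.0205 8.0
```

Request:
jog_arm:
  rows:
    - {"gripper": 0.0,"slide": [0,0,-0.006],"spin": 0}
    - {"gripper": 0.0,"slide": [0.008,0,-0.006],"spin": 0}
    - {"gripper": 0.0,"slide": [0.014,0,-0.003],"spin": 0}
    - {"gripper": 0.0,"slide": [0.011,0,-0.001],"spin": 0}
    - {"gripper": 0.0,"slide": [0.006,0,0.0005],"spin": 0}
    - {"gripper": 0.0,"slide": [0.001,0,0.002],"spin": 0}
    - {"gripper": 0.0,"slide": [-0.004,0,0.0035],"spin": 0}
    - {"gripper": 0.0,"slide": [-0.008,0,0.005],"spin": 0}
  squeeze: 5

```text
time_s: 16.15
ee_pos: [0.4963, -0.2805, 0.3576]
eef_rot: [-3.141, -0.0, 1.654]
force: [1.2, -0.4, 0.3]
grip_width: 0.02
grip_force: 5.0
```

```bash
cat > st.py <<'E'
from h import *
d=np.load('wl.npz'); T=d['T']; t=(d['P']-T[:3,3])@T[:3,:3]
c=np.array([.4877,-.1876]); f=np.array([.9965,.0837]); e=np.array([-.0837,.9965])
print('TCP well',((T[:2,3]-c)@e).round(4),((T[:2,3]-c)@f).round(4), T[2,3].round(4))
for y0 in (0,-.02,.02):
    m=(abs(t[...,1]-y0)<.004)&(t[...,0]>-.03)&(t[...,0]<.2)&(t[...,2]>.1)
    v,u=np.where(m); q=t[m]
    print(y0,[tuple((np.median(q[v==vv],0)[[0,2]]*1000).round().astype(int).tolist()) for vv in range(0,300,10) if (v==vv).any()])
E
python3 m.py 1; python3 st.py
```

```text
16.15 [ 0.4963 -0.2805  0.3576] F [ 1.2 -0.4  0.3] M [ 0.114 -0.058 -0.043] g 0.02 5.0
n 718 669 handle dir [0.144 0.99 ] theta nose-down 36.7 [0.    0.191] [0.01  0.253]
TCP well -0.0933 0.0008 0.3576
0 [(165, 263), (164, 279), (162, 292), (162, 319), (159, 337), (149, 337), (140, 337), (131, 337), (121, 337), (111, 337), (102, 337), (92, 337), (82, 338), (71, 337), (61, 337), (51, 328), (42, 321), (32, 314), (23, 307), (14, 301), (6, 295), (8, 250), (6, 230), (3, 214), (1, 201), (-1, 188), (-3, 178), (-4, 168), (-5, 158), (-6, 150)]
-0.02 [(166, 264), (164, 278), (162, 292), (162, 319), (152, 315), (143, 314), (135, 315), (123, 296), (113, 290), (105, 290), (99, 315), (92, 337), (81, 315), (71, 313), (62, 315), (51, 329), (42, 320), (32, 313), (23, 307), (14, 301), (6, 294), (8, 250), (-7, 269), (-7, 242), (10, 178), (10, 163), (10, 151), (10, 140), (10, 131)]
0.02 [(166, 263), (164, 278), (162, 293), (155, 294), (145, 290), (138, 290), (131, 295), (131, 337), (117, 315), (108, 314), (99, 315), (92, 337), (81, 315), (71, 313), (62, 315), (51, 328), (42, 320), (32, 314), (23, 307), (14, 301), (6, 295), (8, 250), (-6, 268), (-23, 290), (10, 178), (10, 163), (10, 151), (10, 140)]
```

Request:
jog_arm:
  rows:
    - {"gripper": 0.0,"slide": [0,0,0.005],"spin": 0}
    - {"gripper": 0.0,"slide": [0,0,0.01],"spin": 0}
    - {"gripper": 0.0,"slide": [0.001,0,0.015],"spin": 0}
    - {"gripper": 0.0,"slide": [0.002,0,0.021],"spin": 0}
    - {"gripper": 0.0,"slide": [0.003,0,0.027],"spin": 0}
    - {"gripper": 0.0,"slide": [0.004,0,0.033],"spin": 0}
    - {"gripper": 0.0,"slide": [0.005,0,0.04],"spin": 0}
  squeeze: 5

```text
time_s: 16.9
ee_pos: [0.4958, -0.2747, 0.3174]
eef_rot: [-3.141, -0.0, 1.655]
force: [0.1, -0.4, -1.0]
grip_width: 0.0006
grip_force: 0.0
```

```bash
python3 m.py 1; python3 st.py
```

```text
16.9 [ 0.4958 -0.2747  0.3174] F [ 0.1 -0.4 -1. ] M [-0.107  0.106  0.025] g 0.0006 0.0
n 1114 1087 handle dir [0.011 1.   ] theta nose-down 44.4 [0.005 0.128] [0.011 0.2  ]
TCP well -0.0875 0.0008 0.3174
0 [(156, 240), (156, 257), (156, 276), (155, 297), (147, 297), (139, 297), (131, 297), (123, 297), (115, 297), (106, 297), (98, 297), (89, 297), (80, 297), (71, 297), (62, 296), (53, 295), (45, 289), (36, 283), (28, 280), (20, 274), (12, 270), (4, 266), (-4, 261), (10, 196), (10, 178), (9, 164), (10, 151), (8, 143), (9, 133), (6, 130)]
-0.02 [(156, 239), (156, 257), (156, 275), (149, 276), (141, 274), (133, 273), (127, 277), (114, 250), (107, 250), (100, 250), (93, 255), (89, 297), (80, 297), (71, 274), (63, 274), (54, 279), (45, 289), (36, 283), (28, 279), (20, 274), (12, 270), (4, 266), (-4, 262), (-12, 257), (-6, 218), (-27, 251)]
0.02 [(156, 239), (156, 257), (156, 275), (141, 250), (134, 250), (128, 250), (127, 276), (123, 297), (111, 274), (103, 273), (95, 274), (89, 297), (80, 297), (71, 273), (63, 273), (55, 276), (45, 288), (36, 284), (28, 279), (20, 274), (12, 269), (4, 265), (-4, 262), (-12, 257), (-19, 253), (-27, 251)]
```

Request:
jog_arm:
  rows:
    - {"gripper": 0.0,"slide": [0,0,-0.04],"spin": 0}
    - {"gripper": 0.0,"slide": [0,0,-0.08],"spin": 0}
    - {"gripper": 0.05,"slide": [0,0,-0.12],"spin": 0}
    - {"gripper": 0.05,"slide": [-0.02,0,-0.12],"spin": 0}
    - {"gripper": 0.05,"slide": [-0.0365,0,-0.12],"spin": 0}
    - {"gripper": 0.05,"slide": [-0.0365,0,-0.12],"spin": 0}
  squeeze: 12

```text
time_s: 17.55
ee_pos: [0.4988, -0.3127, 0.4366]
eef_rot: [-3.14, -0.001, 1.653]
force: [-0.0, 0.6, -0.9]
grip_width: 0.0295
grip_force: 0.0
```

```bash
python3 m.py 1; python3 st.py
python3 - <<'E'
from h import *
d=np.load('wl.npz'); T=d['T']; t=(d['P']-T[:3,3])@T[:3,:3]
m=(abs(t[...,1])<.018)&(t[...,0]>-.03)&(t[...,0]<.05)&(t[...,2]>.2)&(t[...,2]<.33)
q=t[m]
for z0 in np.arange(.21,.33,.01):
    k=q[abs(q[:,2]-z0)<.005]
    if len(k)>5: print(z0.round(2),len(k),np.percentile(k[:,0],[2,50,98]).round(3),np.percentile(k[:,1],[2,98]).round(3))
print(T[:3,3])
E
```

```text
17.55 [ 0.4988 -0.3127  0.4366] F [-0.   0.6 -0.9] M [-0.063 -0.015 -0.001] g 0.0295 0.0
n 338 338 handle dir [0.275 0.961] theta nose-down 29.0 [0.    0.234] [0.01 0.26]
TCP well -0.1256 0.0006 0.4366
0 [(199, 350), (194, 361), (194, 388), (192, 416), (181, 417), (169, 416), (157, 416), (146, 417), (134, 416), (122, 416), (109, 417), (97, 415), (84, 409), (72, 402), (60, 394), (48, 388), (36, 382), (29, 336), (23, 309), (17, 287), (12, 269), (7, 252), (4, 237), (-5, 237)]
-0.02 [(200, 351), (194, 361), (193, 387), (185, 394), (174, 393), (164, 398), (147, 369), (137, 369), (130, 394), (122, 416), (107, 393), (96, 394), (84, 410), (72, 402), (59, 395), (48, 388), (36, 382), (29, 336), (14, 364), (2, 361), (-5, 342), (10, 195), (10, 178), (10, 164), (10, 151), (10, 140), (10, 131), (10, 123)]
0.02 [(194, 361), (194, 388), (178, 369), (168, 369), (164, 396), (156, 408), (141, 393), (130, 395), (122, 417), (107, 392), (96, 393), (84, 410), (72, 402), (60, 395), (48, 388), (36, 381), (29, 336), (14, 363), (2, 362), (-5, 342), (10, 195), (10, 178), (10, 163), (10, 151), (10, 140), (10, 130), (10, 122)]
0.23 45 [-0.001  0.001  0.004] [-0.01   0.009]
0.24 596 [-0.013 -0.003  0.005] [-0.011  0.01 ]
0.25 152 [0.002 0.006 0.008] [-0.009  0.009]
0.26 138 [0.005 0.009 0.01 ] [-0.01   0.009]
0.27 130 [0.007 0.011 0.013] [-0.01   0.009]
0.28 118 [0.01  0.014 0.016] [-0.009  0.01 ]
0.29 100 [0.014 0.017 0.019] [-0.01   0.009]
0.3 93 [0.016 0.02  0.022] [-0.009  0.009]
0.31 85 [0.018 0.023 0.025] [-0.009  0.01 ]
0.32 101 [0.018 0.026 0.027] [-0.011  0.01 ]
[ 0.49882486 -0.31273883  0.43660513]
```

Request:
jog_arm:
  rows:
    - {"gripper": 0.05,"slide": [0.0045,0,0],"spin": 0}
    - {"gripper": 0.05,"slide": [0.0045,0,0.03],"spin": 0}
    - {"gripper": 0.05,"slide": [0.0045,0,0.06],"spin": 0}
    - {"gripper": 0.05,"slide": [0.0045,0,0.085],"spin": 0}
    - {"gripper": 0.05,"slide": [0.0045,0,0.095],"spin": 0}
    - {"gripper": 0.0,"slide": [0.0045,0,0.095],"spin": 0}
    - {"gripper": 0.0,"slide": [0.0045,0,0.095],"spin": 0}
    - {"gripper": 0.0,"slide": [0.0045,0,0.095],"spin": 0}
  squeeze: 12

```text
time_s: 18.4
ee_pos: [0.4987, -0.3067, 0.3445]
eef_rot: [3.14, 0.001, 1.655]
force: [-0.3, 0.1, 0.1]
grip_width: 0.0296
grip_force: 0.0
```

Request:
jog_arm:
  rows:
    - {"gripper": 0.0,"slide": [0,0,0],"spin": 0}
    - {"gripper": 0.0,"slide": [0,0,0],"spin": 0}

```text
time_s: 18.6
ee_pos: [0.4986, -0.3067, 0.3439]
eef_rot: [3.14, 0.001, 1.655]
force: [1.1, -0.0, 4.2]
grip_width: 0.02
grip_force: 12.0
```

```bash
python3 m.py 1; python3 st.py
```

```text
18.6 [ 0.4986 -0.3067  0.3439] F [ 1.1 -0.   4.2] M [0.101 0.035 0.003] g 0.02 12.0
n 1948 1877 handle dir [0.275 0.961] theta nose-down 29.0 [0.   0.15] [0.027 0.246]
TCP well -0.1196 0.0009 0.3439
0 [(188, 322), (181, 323), (172, 323), (163, 323), (155, 323), (146, 323), (137, 323), (128, 323), (119, 323), (110, 324), (100, 323), (91, 323), (81, 317), (71, 311), (62, 306), (53, 302), (44, 296), (35, 292), (27, 287), (26, 244), (22, 228), (17, 215), (14, 203), (11, 192), (8, 182), (6, 173), (3, 165), (1, 158), (-1, 150), (-2, 143)]
-0.02 [(180, 301), (172, 300), (164, 300), (159, 309), (142, 276), (134, 276), (127, 278), (124, 303), (119, 323), (107, 300), (98, 300), (89, 301), (81, 318), (71, 311), (62, 307), (53, 301), (44, 297), (35, 291), (27, 286), (26, 243), (13, 264), (1, 274), (-4, 262), (0, 222), (10, 178), (10, 163), (10, 151), (10, 140), (10, 131)]
0.02 [(171, 276), (163, 276), (158, 281), (158, 305), (155, 323), (140, 300), (132, 300), (124, 304), (119, 323), (107, 301), (98, 300), (89, 301), (81, 318), (71, 312), (62, 307), (53, 301), (44, 297), (35, 291), (27, 287), (26, 244), (13, 264), (1, 274), (-4, 263), (-9, 249), (10, 177), (10, 163), (10, 151), (10, 140)]
```

Request:
jog_arm:
  rows:
    - {"gripper": 0.0,"slide": [0.004,0,0.005],"spin": 0}
    - {"gripper": 0.0,"slide": [0.009,0,0.01],"spin": 0}
    - {"gripper": 0.0,"slide": [0.013,0,0.016],"spin": 0}
    - {"gripper": 0.0,"slide": [0.017,0,0.022],"spin": 0}
    - {"gripper": 0.0,"slide": [0.02,0,0.03],"spin": 0}
    - {"gripper": 0.0,"slide": [0.024,0,0.0385],"spin": 0}
    - {"gripper": 0.0,"slide": [0.024,0,0.0385],"spin": 0}
  squeeze: 10

```text
time_s: 19.35
ee_pos: [0.4965, -0.2827, 0.3042]
eef_rot: [-3.141, 0.0, 1.655]
force: [-0.3, 0.3, -1.2]
grip_width: 0.0198
grip_force: 10.0
```

```bash
python3 m.py 1; python3 st.py
```

```text
19.35 [ 0.4965 -0.2827  0.3042] F [-0.3  0.3 -1.2] M [ 0.084 -0.077 -0.143] g 0.0198 10.0
n 880 678 handle dir [0.517 0.856] theta nose-down 13.8 [0.   0.19] [0.02  0.227]
TCP well -0.0955 0.0008 0.3042
0 [(164, 260), (165, 279), (159, 284), (151, 284), (144, 283), (136, 284), (128, 283), (120, 284), (112, 284), (104, 283), (96, 281), (88, 279), (79, 277), (71, 275), (63, 273), (55, 271), (47, 269), (38, 267), (30, 265), (22, 263), (19, 240), (13, 230), (12, 210), (7, 204), (2, 197), (-2, 191), (-6, 184), (-9, 178), (-13, 172), (-16, 167)]
-0.02 [(164, 260), (158, 260), (151, 260), (137, 237), (130, 236), (124, 237), (121, 251), (116, 262), (108, 259), (101, 258), (94, 263), (88, 279), (79, 276), (71, 274), (63, 273), (55, 271), (46, 270), (38, 267), (30, 265), (22, 263), (14, 261), (5, 262), (-2, 255), (0, 222), (10, 178), (10, 163), (10, 151), (10, 141), (11, 130)]
0.02 [(155, 236), (149, 236), (143, 237), (141, 249), (138, 262), (130, 261), (123, 261), (117, 263), (108, 258), (101, 258), (94, 262), (88, 279), (79, 276), (71, 275), (63, 273), (55, 271), (47, 269), (38, 267), (30, 266), (22, 263), (14, 261), (5, 262), (-2, 255), (-9, 249), (10, 178), (10, 163), (10, 151), (10, 140)]
```

Request:
jog_arm:
  rows:
    - {"gripper": 0.035,"slide": [0,0,0],"spin": 0}
    - {"gripper": 0.035,"slide": [0,0,0],"spin": 0}
    - {"gripper": 0.035,"slide": [-0.008,0,0],"spin": 0}
    - {"gripper": 0.035,"slide": [-0.016,0,0],"spin": 0}
    - {"gripper": 0.0,"slide": [-0.016,0,0],"spin": 0}
  squeeze: 25

```text
time_s: 19.9
ee_pos: [0.4978, -0.2999, 0.3045]
eef_rot: [3.141, 0.0, 1.654]
force: [0.0, 0.2, -0.3]
grip_width: 0.0297
grip_force: 0.0
```

```bash
python3 m.py 1; python3 st.py
```

```text
19.9 [ 0.4978 -0.2999  0.3045] F [ 0.   0.2 -0.3] M [-0.096  0.056  0.072] g 0.0297 0.0
n 1686 1520 handle dir [0.548 0.836] theta nose-down 11.8 [0.    0.173] [0.036 0.229]
TCP well -0.1127 0.0007 0.3045
0 [(174, 284), (166, 284), (159, 284), (151, 284), (144, 284), (136, 284), (128, 284), (120, 284), (112, 282), (104, 279), (96, 277), (88, 276), (79, 274), (71, 272), (63, 271), (55, 269), (47, 267), (39, 266), (34, 241), (28, 231), (25, 213), (20, 205), (16, 198), (11, 191), (7, 184), (3, 179), (-1, 174), (-4, 168), (-7, 163), (-11, 158)]
-0.02 [(155, 237), (149, 237), (143, 237), (138, 242), (137, 261), (130, 259), (123, 259), (116, 258), (110, 269), (104, 279), (96, 278), (88, 276), (79, 274), (71, 272), (63, 271), (55, 269), (47, 267), (38, 266), (30, 264), (22, 262), (15, 255), (8, 248), (2, 242), (10, 195), (10, 178), (10, 163), (10, 151), (10, 140), (10, 130), (10, 123)]
0.02 [(158, 243), (159, 264), (151, 260), (144, 261), (138, 262), (130, 259), (123, 259), (116, 259), (110, 268), (104, 280), (96, 277), (88, 276), (79, 275), (71, 272), (63, 271), (55, 269), (47, 267), (39, 265), (30, 264), (22, 262), (15, 256), (8, 249), (2, 242), (10, 196), (10, 178), (10, 163), (10, 151), (10, 140), (10, 130), (10, 122)]
```

Request:
jog_arm:
  rows:
    - {"gripper": 0.035,"slide": [-0.005,0,0],"spin": 0}
    - {"gripper": 0.0,"slide": [-0.005,0,0],"spin": 0}
    - {"gripper": 0.0,"slide": [-0.005,0,0],"spin": 0}
    - {"gripper": 0.0,"slide": [-0.005,0,0],"spin": 0}
  squeeze: 25

```text
time_s: 20.35
ee_pos: [0.4983, -0.3037, 0.3045]
eef_rot: [3.142, 0.0, 1.655]
force: [-0.8, -0.3, -0.3]
grip_width: 0.0201
grip_force: 25.0
```

Request:
jog_arm:
  rows:
    - {"gripper": 0.0,"slide": [0.005,0,0.004],"spin": 0}
    - {"gripper": 0.0,"slide": [0.01,0,0.008],"spin": 0}
    - {"gripper": 0.0,"slide": [0.015,0,0.012],"spin": 0}
    - {"gripper": 0.0,"slide": [0.02,0,0.016],"spin": 0}
    - {"gripper": 0.0,"slide": [0.024,0,0.02],"spin": 0}
    - {"gripper": 0.0,"slide": [0.028,0,0.024],"spin": 0}
    - {"gripper": 0.0,"slide": [0.03,0,0.027],"spin": 0}

```text
time_s: 21.05
ee_pos: [0.496, -0.2743, 0.2787]
eef_rot: [3.139, 0.004, 1.655]
force: [1.0, -15.6, 10.8]
grip_width: 0.0199
grip_force: 25.0
```

```bash
python3 m.py 1; python3 st.py
```

```text
21.05 [ 0.496  -0.2743  0.2787] F [  1.  -15.6  10.8] M [-2.643  0.111 -0.01 ] g 0.0199 25.0
n 2438 1786 handle dir [0.703 0.711] theta nose-down 0.4 [0.    0.171] [0.045 0.22 ]
TCP well -0.0871 0.001 0.2787
0 [(157, 241), (157, 257), (150, 257), (143, 257), (136, 257), (129, 257), (122, 255), (115, 255), (108, 256), (101, 255), (93, 255), (86, 256), (79, 255), (71, 255), (63, 255), (56, 255), (48, 255), (45, 218), (37, 221), (33, 206), (28, 202), (23, 196), (18, 191), (13, 186), (8, 182), (4, 177), (0, 172), (-5, 169), (-8, 164), (-12, 161)]
-0.02 [(155, 235), (148, 234), (134, 209), (128, 208), (123, 208), (117, 208), (114, 217), (111, 234), (104, 231), (98, 232), (91, 232), (86, 247), (79, 255), (71, 255), (63, 255), (56, 255), (48, 255), (45, 218), (31, 258), (23, 257), (15, 254), (9, 247), (2, 241), (-4, 235), (10, 178), (10, 163), (10, 151), (10, 141), (10, 130)]
0.02 [(145, 210), (140, 210), (135, 212), (133, 224), (129, 232), (123, 233), (117, 232), (111, 234), (104, 232), (98, 231), (91, 231), (86, 250), (79, 256), (71, 256), (64, 255), (56, 255), (48, 255), (45, 218), (31, 258), (23, 258), (15, 255), (9, 248), (2, 241), (-4, 235), (10, 178), (10, 163), (10, 151), (10, 141)]
```

Request:
jog_arm:
  rows:
    - {"gripper": 0.0,"slide": [-0.002,0,0.0],"spin": 0}
    - {"gripper": 0.0,"slide": [-0.004,0,0.0],"spin": 0}
    - {"gripper": 0.0,"slide": [-0.006,0,0.003],"spin": 0}
    - {"gripper": 0.0,"slide": [-0.006,0,0.006],"spin": 0}
    - {"gripper": 0.0,"slide": [-0.006,0,0.009],"spin": 0}
    - {"gripper": 0.0,"slide": [-0.006,0,0.012],"spin": 0}
    - {"gripper": 0.0,"slide": [-0.006,0,0.015],"spin": 0}
    - {"gripper": 0.0,"slide": [-0.006,0,0.015],"spin": 0}
  squeeze: 12

```text
time_s: 21.9
ee_pos: [0.4964, -0.2811, 0.2647]
eef_rot: [3.139, 0.005, 1.655]
force: [-5.9, -8.1, 18.0]
grip_width: 0.0201
grip_force: 12.0
```

```bash
python3 m.py 1; python3 st.py; python3 -c "
import numpy as np,cv2
d=np.load('wl.npz');cv2.imwrite('pics/c4.png',cv2.resize(d['im'][0:300,150:490,::-1],None,fx=1.8,fy=1.8))"
```

```text
21.9 [ 0.4964 -0.2811  0.2647] F [-5.9 -8.1 18. ] M [-1.61   1.295  0.119] g 0.0201 12.0
n 2467 1670 handle dir [0.799 0.602] theta nose-down -8.0 [0.    0.172] [0.045 0.211]
TCP well -0.0939 0.0008 0.2647
0 [(158, 243), (152, 244), (141, 230), (135, 230), (129, 231), (123, 231), (117, 232), (111, 233), (104, 234), (98, 234), (92, 236), (85, 237), (78, 238), (71, 239), (64, 240), (57, 241), (49, 241), (45, 214), (39, 211), (33, 206), (29, 194), (24, 191), (19, 187), (14, 183), (9, 179), (4, 176), (0, 173), (-5, 169), (-9, 166), (-13, 163)]
-0.02 [(134, 182), (130, 183), (125, 183), (120, 184), (116, 186), (117, 206), (113, 213), (106, 210), (101, 210), (95, 211), (89, 213), (85, 237), (78, 237), (71, 238), (64, 240), (57, 241), (49, 242), (45, 214), (34, 244), (26, 244), (19, 237), (13, 231), (7, 225), (1, 219), (10, 178), (10, 163), (10, 151), (10, 140), (10, 130)]
0.02 [(140, 197), (141, 214), (133, 208), (128, 207), (122, 207), (117, 208), (113, 214), (106, 210), (101, 210), (95, 211), (89, 213), (85, 237), (78, 237), (71, 238), (64, 240), (57, 241), (49, 241), (45, 214), (34, 244), (26, 244), (19, 237), (13, 231), (7, 225), (1, 220), (10, 178), (10, 163), (10, 151), (10, 140)]
```

View pics/c4.png

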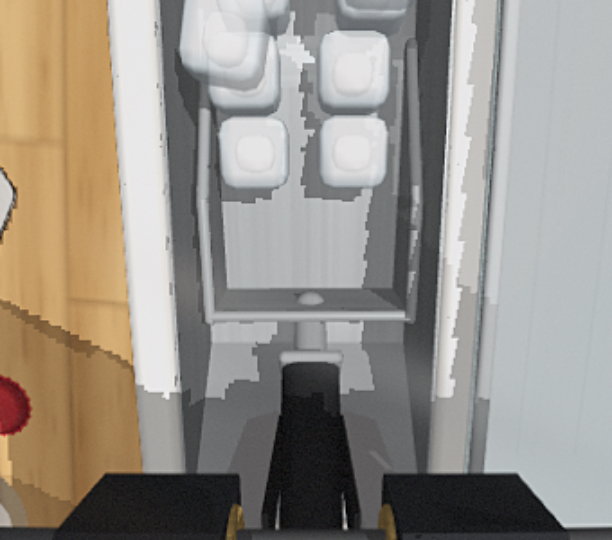

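Request:
jog_arm:
  rows:
    - {"gripper": 0.0,"slide": [0,0,0],"spin": 0}
    - {"gripper": 0.0,"slide": [0,0,-0.002],"spin": 0}
    - {"gripper": 0.0,"slide": [0,0,-0.006],"spin": 0}
    - {"gripper": 0.0,"slide": [0,0,-0.012],"spin": 0}
    - {"gripper": 0.0,"slide": [0,0,-0.02],"spin": 0}
    - {"gripper": 0.0,"slide": [0,0,-0.03],"spin": 0}
    - {"gripper": 0.0,"slide": [0,0,-0.04],"spin": 0}
    - {"gripper": 0.0,"slide": [0,0,-0.046],"spin": 0}
  squeeze: 55

```text
time_s: 22.75
ee_pos: [0.4963, -0.2801, 0.3092]
eef_rot: [3.141, 0.002, 1.655]
force: [0.3, -8.2, -4.0]
grip_width: 0.0197
grip_force: 55.0
```

Request:
jog_arm:
  rows:
    - {"gripper": 0.0,"slide": [0,0,-0.006],"spin": 0}
    - {"gripper": 0.0,"slide": [0,0,-0.015],"spin": 0}
    - {"gripper": 0.0,"slide": [0,0,-0.025],"spin": 0}
    - {"gripper": 0.0,"slide": [0,0,-0.04],"spin": 0}
    - {"gripper": 0.0,"slide": [0,0,-0.055],"spin": 0}
    - {"gripper": 0.0,"slide": [0,0,-0.07],"spin": 0}
    - {"gripper": 0.0,"slide": [0,0,-0.08],"spin": 0}
    - {"gripper": 0.0,"slide": [0,0,-0.085],"spin": 0}

```text
time_s: 23.55
ee_pos: [0.4963, -0.2796, 0.3943]
eef_rot: [3.141, -0.0, 1.655]
force: [-0.0, 0.3, -1.8]
grip_width: 0.0193
grip_force: 55.0
```

```bash
python3 m.py 1; python3 st.py; python3 -c "
import numpy as np,cv2
d=np.load('wl.npz');cv2.imwrite('pics/c5.png',cv2.resize(d['im'][0:300,150:490,::-1],None,fx=1.8,fy=1.8))"
```

```text
23.55 [ 0.4963 -0.2796  0.3943] F [-0.   0.3 -1.8] M [-0.189  0.047  0.034] g 0.0193 55.0
n 2432 1634 handle dir [0.78  0.625] theta nose-down -6.3 [0.    0.172] [0.043 0.212]
TCP well -0.0924 0.0009 0.3943
0 [(172, 300), (167, 309), (136, 234), (130, 234), (124, 235), (117, 235), (111, 236), (105, 236), (98, 237), (92, 238), (85, 239), (78, 240), (71, 241), (64, 241), (57, 242), (49, 243), (44, 219), (40, 207), (33, 208), (29, 196), (24, 192), (19, 188), (13, 184), (9, 180), (4, 177), (-1, 173), (-5, 169), (-9, 166), (-13, 163)]
-0.02 [(136, 188), (131, 187), (127, 188), (122, 187), (117, 188), (115, 198), (113, 213), (107, 215), (101, 213), (95, 214), (89, 215), (85, 239), (78, 240), (71, 240), (64, 242), (57, 242), (49, 243), (44, 222), (40, 207), (4, 354), (-6, 345), (-15, 335), (-24, 326), (10, 195), (10, 177), (10, 163), (10, 151), (10, 140), (10, 130)]
0.02 [(172, 299), (167, 309), (129, 211), (124, 211), (118, 211), (113, 214), (107, 215), (101, 214), (95, 214), (90, 215), (85, 240), (78, 240), (71, 241), (64, 241), (57, 242), (49, 243), (44, 221), (40, 207), (4, 354), (-6, 345), (-15, 336), (-24, 327), (10, 177), (10, 163), (10, 151), (9, 141)]
```

View pics/c5.png

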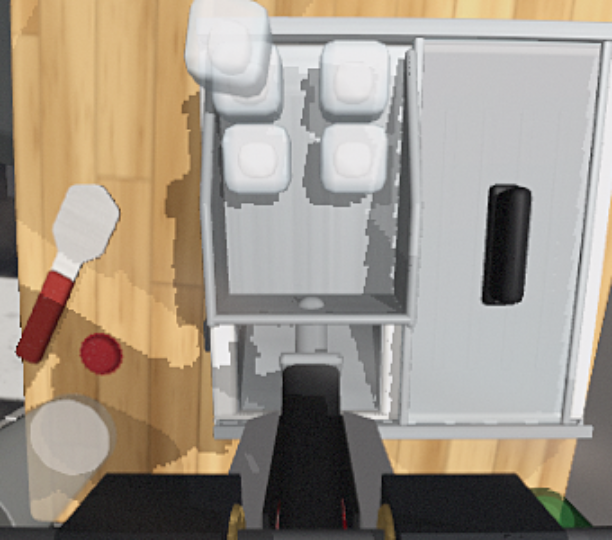

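Request:
jog_arm:
  rows:
    - {"gripper": 0.0,"slide": [-0.004,0,0],"spin": 0}
    - {"gripper": 0.0,"slide": [-0.012,0,0],"spin": 0}
    - {"gripper": 0.0,"slide": [-0.024,0,0],"spin": 0}
    - {"gripper": 0.0,"slide": [-0.04,0,0],"spin": 0}
    - {"gripper": 0.0,"slide": [-0.06,0,0],"spin": 0}
    - {"gripper": 0.0,"slide": [-0.06,0,0],"spin": 0}
    - {"gripper": 0.0,"slide": [-0.06,0,0],"spin": 0}

```text
time_s: 24.3
ee_pos: [0.5012, -0.3404, 0.393]
eef_rot: [-3.141, -0.001, 1.654]
force: [0.1, 0.6, -2.1]
grip_width: 0.0195
grip_force: 55.0
```

```bash
cat > hm.py <<'E'
from h import *
d=np.load('wl.npz'); T=d['T']; t=((d['P']-T[:3,3])@T[:3,:3]).reshape(-1,3)*1000
print('height map: rows ty, cols tx 40..160 step 8')
for y in range(-44,45,8): print(y,[(lambda k:int(np.median(t[k,2])) if k.sum()>2 else 0)((abs(t[:,0]-x)<4)&(abs(t[:,1]-y)<4)&(t[:,2]>100)) for x in range(40,165,8)])
E
python3 m.py 1; python3 hm.py
```

```text
24.3 [ 0.5012 -0.3404  0.393 ] F [ 0.1  0.6 -2.1] M [-0.17   0.05   0.001] g 0.0195 55.0
n 2431 1643 handle dir [0.778 0.628] theta nose-down -6.1 [0.    0.173] [0.044 0.213]
height map: rows ty, cols tx 40..160 step 8
-44 [0, 0, 0, 0, 0, 0, 0, 0, 0, 0, 0, 0, 0, 0, 0, 0]
-36 [206, 221, 218, 218, 218, 215, 209, 192, 189, 188, 213, 221, 226, 0, 0, 0]
-28 [207, 240, 242, 241, 240, 217, 214, 191, 188, 188, 210, 211, 214, 0, 0, 0]
-20 [207, 240, 242, 241, 240, 216, 214, 192, 189, 189, 210, 211, 213, 0, 0, 0]
-12 [207, 241, 242, 241, 240, 219, 215, 215, 235, 226, 214, 214, 234, 0, 0, 0]
-4 [210, 240, 242, 241, 240, 239, 238, 238, 237, 236, 235, 234, 234, 0, 0, 0]
4 [208, 240, 242, 241, 240, 239, 216, 216, 236, 216, 212, 213, 234, 0, 0, 0]
12 [207, 239, 242, 241, 240, 217, 214, 214, 235, 212, 211, 211, 234, 0, 0, 0]
20 [207, 240, 242, 241, 240, 217, 215, 214, 236, 212, 211, 211, 234, 0, 0, 0]
28 [207, 240, 242, 241, 240, 239, 237, 237, 236, 236, 234, 234, 234, 0, 0, 0]
36 [206, 216, 215, 216, 214, 215, 216, 217, 215, 218, 221, 224, 233, 0, 0, 0]
44 [0, 0, 0, 0, 0, 0, 0, 0, 0, 0, 0, 0, 0, 0, 0, 0]
```

Request:
jog_arm:
  rows:
    - {"gripper": 0.0,"slide": [0.003,0,-0.003],"spin": 0}
    - {"gripper": 0.0,"slide": [0.009,0.001,-0.01],"spin": 0}
    - {"gripper": 0.0,"slide": [0.018,0.002,-0.02],"spin": 0}
    - {"gripper": 0.0,"slide": [0.03,0.003,-0.034],"spin": 0}
    - {"gripper": 0.0,"slide": [0.044,0.0045,-0.05],"spin": 0}
    - {"gripper": 0.0,"slide": [0.06,0.006,-0.066],"spin": 0}
    - {"gripper": 0.0,"slide": [0.078,0.008,-0.08],"spin": 0}
    - {"gripper": 0.0,"slide": [0.098,0.01,-0.09],"spin": 0}

```text
time_s: 25.15
ee_pos: [0.5029, -0.2394, 0.4855]
eef_rot: [3.14, 0.001, 1.655]
force: [1.1, 0.2, -2.0]
grip_width: 0.0194
grip_force: 55.0
```

Request:
jog_arm:
  rows:
    - {"gripper": 0.0,"slide": [0.022,0.002,-0.006],"spin": 0}
    - {"gripper": 0.0,"slide": [0.046,0.0045,-0.01],"spin": 0}
    - {"gripper": 0.0,"slide": [0.071,0.007,-0.012],"spin": 0}
    - {"gripper": 0.0,"slide": [0.096,0.0095,-0.012],"spin": 0}
    - {"gripper": 0.0,"slide": [0.121,0.012,-0.012],"spin": 0}
    - {"gripper": 0.0,"slide": [0.146,0.0145,-0.012],"spin": 0}
    - {"gripper": 0.0,"slide": [0.171,0.017,-0.012],"spin": 0}
    - {"gripper": 0.0,"slide": [0.195,0.02,-0.012],"spin": 0}

```text
time_s: 25.95
ee_pos: [0.506, -0.043, 0.4965]
eef_rot: [3.141, 0.0, 1.655]
force: [0.5, 0.6, -2.5]
grip_width: 0.0196
grip_force: 55.0
```

Request:
jog_arm:
  rows:
    - {"gripper": 0.0,"slide": [0.024,0.003,0],"spin": 0.006}
    - {"gripper": 0.0,"slide": [0.048,0.006,0],"spin": 0.016}
    - {"gripper": 0.0,"slide": [0.071,0.009,0],"spin": 0.028}
    - {"gripper": 0.0,"slide": [0.093,0.0115,0],"spin": 0.042}
    - {"gripper": 0.0,"slide": [0.114,0.014,0],"spin": 0.055}
    - {"gripper": 0.0,"slide": [0.134,0.017,0],"spin": 0.067}
    - {"gripper": 0.0,"slide": [0.152,0.019,0],"spin": 0.077}
    - {"gripper": 0.0,"slide": [0.168,0.021,0],"spin": 0.084}

```text
time_s: 26.75
ee_pos: [0.5126, 0.1258, 0.4964]
eef_rot: [3.141, -0.0, 1.571]
force: [0.4, -0.9, -2.9]
grip_width: 0.0197
grip_force: 55.0
```

Request:
jog_arm:
  rows:
    - {"gripper": 0.0,"slide": [0.014,0,0],"spin": 0}
    - {"gripper": 0.0,"slide": [0.026,0,0],"spin": 0}
    - {"gripper": 0.0,"slide": [0.037,0,0],"spin": 0}
    - {"gripper": 0.0,"slide": [0.046,0,0],"spin": 0}
    - {"gripper": 0.0,"slide": [0.054,0,0],"spin": 0}
    - {"gripper": 0.0,"slide": [0.06,0,0],"spin": 0}
    - {"gripper": 0.0,"slide": [0.064,0,0],"spin": 0}
    - {"gripper": 0.0,"slide": [0.066,0,0],"spin": 0}

```text
time_s: 27.55
ee_pos: [0.5135, 0.1903, 0.4955]
eef_rot: [-3.141, 0.0, 1.571]
force: [-0.6, -0.6, -2.5]
grip_width: 0.0194
grip_force: 55.0
```

```bash
python3 m.py 1; python3 hm.py
python3 - <<'E'
from h import *
# jug rim check in current wrist view
d=np.load('wl.npz'); P=d['P']; 
for n in ['jug','jug_mouth']: print([(np.round(r['point'],3).tolist(),round(r['confidence'],2)) for r in finder.find_in(n,'wrist')[:2]])
z=P[...,2]; m=(z>.160)&(z<.174)&(P[...,0]>.44)&(P[...,0]<.59)&(P[...,1]>.25)&(P[...,1]<.40); q=P[m]; print(len(q),np.percentile(q,[1,99],axis=0).round(3))
E
```

```text
27.55 [0.5135 0.1903 0.4955] F [-0.6 -0.6 -2.5] M [-0.225  0.031 -0.002] g 0.0194 55.0
n 2422 1635 handle dir [0.779 0.627] theta nose-down -6.2 [0.    0.172] [0.043 0.212]
height map: rows ty, cols tx 40..160 step 8
-44 [0, 0, 0, 0, 0, 0, 0, 0, 0, 0, 0, 0, 0, 0, 0, 0]
-36 [206, 221, 218, 220, 219, 214, 210, 194, 190, 188, 212, 222, 226, 0, 0, 0]
-28 [207, 241, 242, 241, 240, 217, 214, 192, 189, 188, 210, 211, 214, 0, 0, 0]
-20 [207, 242, 242, 241, 240, 216, 214, 193, 189, 189, 210, 211, 212, 0, 0, 0]
-12 [207, 242, 242, 241, 240, 218, 215, 215, 235, 225, 215, 214, 234, 0, 0, 0]
-4 [210, 241, 242, 241, 240, 239, 238, 237, 236, 236, 235, 234, 234, 0, 0, 0]
4 [208, 241, 242, 241, 240, 238, 216, 215, 236, 213, 213, 234, 234, 0, 0, 0]
12 [207, 240, 242, 241, 240, 216, 214, 214, 217, 211, 211, 211, 234, 0, 0, 0]
20 [207, 241, 242, 241, 240, 216, 215, 214, 217, 212, 211, 212, 234, 0, 0, 0]
28 [207, 240, 242, 241, 240, 239, 237, 237, 236, 235, 234, 234, 234, 0, 0, 0]
36 [206, 216, 215, 214, 214, 214, 216, 217, 216, 218, 221, 224, 233, 0, 0, 0]
44 [0, 0, 0, 0, 0, 0, 0, 0, 0, 0, 0, 0, 0, 0, 0, 0]
[([0.506, 0.368, 0.159], 0.85), ([0.531, 0.278, 0.282], 0.61)]
[([0.505, 0.372, 0.157], 0.87)]
616 [[0.479 0.36  0.16 ]
 [0.547 0.375 0.17 ]]
```

Request:
jog_arm:
  rows:
    - {"gripper": 0.0,"slide": [0,0,0],"spin": 0}
    - {"gripper": 0.0,"slide": [0,0,0],"spin": 0}
  squeeze: 9

```text
time_s: 27.9
ee_pos: [0.5135, 0.1898, 0.4956]
eef_rot: [3.142, 0.0, 1.57]
force: [0.5, 0.5, -1.5]
grip_width: 0.0198
grip_force: 9.0
```

Request:
jog_arm:
  rows:
    - {"gripper": 0.0,"slide": [0,0,0],"spin": 0}
    - {"gripper": 0.0,"slide": [0,0,0],"spin": 0}
  squeeze: 7.5

```text
time_s: 28.1
ee_pos: [0.5135, 0.19, 0.4956]
eef_rot: [3.142, 0.0, 1.571]
force: [-0.4, -0.1, -1.0]
grip_width: 0.0202
grip_force: 7.5
```

```bash
python3 m.py 1
```

```text
28.1 [0.5135 0.19   0.4956] F [-0.4 -0.1 -1. ] M [-0.224  0.067 -0.028] g 0.0202 7.5
n 2359 1552 handle dir [0.556 0.831] theta nose-down 11.2 [0.   0.17] [0.059 0.26 ]
```

Request:
jog_arm:
  rows:
    - {"gripper": 0.0,"slide": [0,0,0],"spin": 0}
    - {"gripper": 0.0,"slide": [0,0,0],"spin": 0}
  squeeze: 6.5

```text
time_s: 28.35
ee_pos: [0.5135, 0.1901, 0.4955]
eef_rot: [-3.142, -0.0, 1.571]
force: [1.1, -0.5, -1.8]
grip_width: 0.02
grip_force: 6.5
```

```bash
python3 m.py 1; python3 hm.py
```

```text
28.35 [0.5135 0.1901 0.4955] F [ 1.1 -0.5 -1.8] M [-0.253  0.054  0.042] g 0.02 6.5
n 2036 1443 handle dir [0.548 0.836] theta nose-down 11.8 [0.    0.169] [0.059 0.257]
height map: rows ty, cols tx 40..160 step 8
-44 [0, 0, 0, 0, 0, 0, 0, 0, 0, 0, 0, 349, 347, 344, 349, 381]
-36 [236, 238, 240, 236, 235, 239, 223, 223, 223, 252, 0, 0, 0, 0, 0, 359]
-28 [258, 260, 261, 241, 241, 242, 222, 222, 222, 250, 0, 0, 0, 0, 0, 487]
-20 [258, 260, 261, 240, 240, 241, 223, 222, 223, 249, 0, 0, 0, 0, 487, 487]
-12 [258, 260, 261, 241, 241, 243, 268, 249, 250, 252, 0, 0, 0, 0, 487, 487]
-4 [258, 260, 262, 263, 265, 267, 268, 270, 272, 275, 0, 0, 0, 0, 487, 487]
4 [258, 260, 262, 244, 242, 245, 258, 248, 249, 275, 0, 0, 0, 0, 487, 487]
12 [258, 260, 261, 240, 240, 242, 248, 246, 247, 249, 0, 0, 0, 0, 486, 487]
20 [258, 260, 261, 241, 241, 242, 248, 246, 247, 250, 0, 0, 0, 0, 487, 487]
28 [258, 260, 262, 263, 264, 266, 268, 269, 272, 275, 0, 0, 0, 0, 487, 487]
36 [232, 233, 235, 238, 240, 245, 251, 254, 261, 267, 0, 0, 0, 0, 486, 364]
44 [0, 0, 0, 0, 0, 0, 0, 0, 0, 0, 327, 331, 341, 348, 367, 401]
```

Request:
jog_arm:
  rows:
    - {"gripper": 0.0,"slide": [0.003,0,0.005],"spin": 0}
    - {"gripper": 0.0,"slide": [0.007,0,0.012],"spin": 0}
    - {"gripper": 0.0,"slide": [0.01,0,0.019],"spin": 0}
    - {"gripper": 0.0,"slide": [0.012,0,0.022],"spin": 0}
    - {"gripper": 0.0,"slide": [0.012,0,0.022],"spin": 0}
  squeeze: 7

```text
time_s: 28.9
ee_pos: [0.5135, 0.2024, 0.4728]
eef_rot: [-3.141, 0.0, 1.571]
force: [0.6, -0.3, -1.8]
grip_width: 0.0198
grip_force: 7.0
```

Request:
jog_arm:
  rows:
    - {"gripper": 0.0,"slide": [0,0,0],"spin": 0}
    - {"gripper": 0.0,"slide": [0,0,0],"spin": 0}
    - {"gripper": 0.0,"slide": [0,0,0],"spin": 0}
  squeeze: 5

```text
time_s: 29.2
ee_pos: [0.5135, 0.202, 0.4738]
eef_rot: [3.141, -0.0, 1.571]
force: [0.1, -0.4, -2.0]
grip_width: 0.02
grip_force: 5.0
```

```bash
python3 m.py 1; python3 hm.py
```

```text
29.2 [0.5135 0.202  0.4738] F [ 0.1 -0.4 -2. ] M [-0.167  0.105  0.005] g 0.02 5.0
n 2008 1429 handle dir [0.545 0.839] theta nose-down 12.0 [0.   0.17] [0.059 0.257]
height map: rows ty, cols tx 40..160 step 8
-44 [0, 0, 0, 0, 0, 0, 0, 0, 306, 311, 0, 323, 324, 343, 373, 0]
-36 [236, 238, 241, 236, 236, 243, 259, 262, 267, 275, 0, 0, 0, 465, 341, 370]
-28 [258, 260, 262, 241, 242, 243, 269, 271, 273, 275, 0, 0, 0, 465, 465, 346]
-20 [259, 260, 261, 240, 241, 243, 269, 271, 273, 275, 0, 0, 0, 465, 465, 463]
-12 [259, 260, 262, 242, 242, 244, 269, 271, 273, 275, 0, 0, 0, 465, 465, 465]
-4 [259, 260, 262, 264, 265, 267, 269, 271, 273, 275, 0, 0, 0, 464, 465, 465]
4 [259, 260, 262, 244, 243, 245, 268, 249, 250, 252, 0, 0, 0, 466, 465, 465]
12 [259, 260, 262, 241, 241, 243, 256, 246, 248, 251, 0, 0, 0, 0, 465, 465]
20 [259, 260, 262, 241, 241, 243, 256, 247, 248, 251, 0, 0, 0, 0, 465, 346]
28 [259, 260, 262, 263, 265, 267, 269, 270, 273, 275, 0, 0, 0, 0, 343, 353]
36 [232, 234, 235, 238, 242, 245, 250, 256, 263, 268, 0, 0, 0, 323, 344, 385]
44 [0, 0, 0, 0, 0, 0, 0, 0, 305, 307, 311, 316, 324, 344, 373, 0]
```

Request:
jog_arm:
  rows:
    - {"gripper": 0.0,"slide": [0.002,0,0],"spin": 0}
    - {"gripper": 0.0,"slide": [0.005,0,0],"spin": 0}
    - {"gripper": 0.0,"slide": [0.005,0,0],"spin": 0}
  squeeze: 4

```text
time_s: 29.55
ee_pos: [0.5134, 0.2074, 0.4735]
eef_rot: [-3.142, -0.0, 1.571]
force: [-0.2, -0.3, -2.0]
grip_width: 0.0202
grip_force: 4.0
```

```bash
python3 m.py 1; python3 hm.py
```

```text
29.55 [0.5134 0.2074 0.4735] F [-0.2 -0.3 -2. ] M [-0.196  0.055  0.035] g 0.0202 4.0
n 1541 1330 handle dir [0.372 0.928] theta nose-down 23.2 [0.    0.166] [0.024 0.227]
height map: rows ty, cols tx 40..160 step 8
-44 [0, 0, 0, 0, 0, 0, 305, 306, 317, 456, 453, 341, 359, 362, 305, 0]
-36 [247, 248, 245, 255, 271, 279, 285, 288, 441, 442, 465, 465, 465, 348, 363, 305]
-28 [272, 255, 254, 257, 286, 289, 294, 296, 440, 440, 442, 465, 465, 465, 344, 366]
-20 [272, 254, 253, 257, 286, 290, 293, 297, 441, 440, 464, 465, 465, 465, 465, 353]
-12 [272, 257, 254, 258, 286, 289, 294, 296, 0, 445, 464, 465, 464, 465, 465, 339]
-4 [272, 276, 279, 282, 286, 289, 294, 297, 0, 465, 464, 465, 464, 465, 464, 336]
4 [272, 262, 255, 259, 286, 289, 281, 273, 277, 281, 465, 465, 464, 464, 465, 336]
12 [272, 255, 253, 256, 285, 288, 276, 271, 275, 279, 0, 0, 464, 465, 465, 343]
20 [272, 255, 253, 257, 286, 289, 276, 271, 275, 279, 0, 0, 0, 465, 465, 354]
28 [272, 275, 278, 282, 286, 289, 293, 276, 277, 0, 0, 0, 0, 465, 335, 376]
36 [244, 248, 249, 256, 264, 273, 282, 287, 0, 0, 0, 0, 334, 340, 373, 0]
44 [0, 0, 0, 0, 0, 0, 305, 306, 316, 323, 324, 339, 343, 381, 0, 0]
```

Request:
jog_arm:
  rows:
    - {"gripper": 0.0,"slide": [0,0,0],"spin": 0}
    - {"gripper": 0.0,"slide": [0.003,0,0],"spin": 0}
    - {"gripper": 0.0,"slide": [0.006,0,0],"spin": 0}
    - {"gripper": 0.0,"slide": [0.01,0,0],"spin": 0}
  squeeze: 3

```text
time_s: 30.0
ee_pos: [0.5135, 0.2173, 0.4736]
eef_rot: [3.142, -0.0, 1.571]
force: [0.7, -0.4, -1.4]
grip_width: 0.0199
grip_force: 3.0
```

```bash
python3 m.py 1; python3 hm.py
```

```text
30.0 [0.5135 0.2173 0.4736] F [ 0.7 -0.4 -1.4] M [-0.164  0.076  0.006] g 0.0199 3.0
n 1435 1312 handle dir [0.368 0.93 ] theta nose-down 23.4 [0.    0.165] [0.024 0.227]
height map: rows ty, cols tx 40..160 step 8
-44 [0, 0, 0, 0, 0, 305, 307, 318, 326, 452, 341, 354, 356, 0, 0, 0]
-36 [247, 253, 255, 256, 263, 274, 287, 289, 0, 465, 465, 465, 350, 360, 0, 0]
-28 [273, 276, 273, 259, 261, 264, 294, 297, 441, 446, 441, 447, 464, 346, 373, 0]
-20 [273, 276, 270, 259, 261, 264, 294, 297, 442, 441, 436, 438, 449, 464, 354, 0]
-12 [273, 276, 277, 260, 262, 265, 294, 297, 445, 442, 439, 437, 465, 465, 359, 305]
-4 [273, 276, 280, 283, 286, 290, 295, 297, 0, 465, 443, 446, 465, 465, 344, 376]
4 [273, 276, 279, 262, 263, 267, 295, 297, 439, 464, 465, 465, 465, 465, 346, 371]
12 [272, 276, 272, 259, 261, 264, 294, 297, 440, 465, 465, 465, 465, 465, 360, 305]
20 [273, 276, 273, 259, 261, 264, 295, 297, 0, 465, 465, 465, 465, 459, 359, 0]
28 [273, 276, 279, 282, 286, 290, 294, 297, 0, 465, 465, 465, 465, 347, 374, 0]
36 [243, 248, 250, 257, 264, 274, 283, 288, 0, 465, 465, 456, 349, 376, 0, 0]
44 [0, 0, 0, 0, 0, 305, 306, 314, 319, 341, 360, 364, 372, 0, 0, 0]
```

Request:
jog_arm:
  rows:
    - {"gripper": 0.0,"slide": [0,0,0],"spin": 0}
    - {"gripper": 0.0,"slide": [-0.003,0,0],"spin": 0}
    - {"gripper": 0.0,"slide": [-0.006,0,0],"spin": 0}
    - {"gripper": 0.0,"slide": [-0.006,0,0],"spin": 0}
    - {"gripper": 0.0,"slide": [-0.006,0,0],"spin": 0}
  squeeze: 4

```text
time_s: 30.55
ee_pos: [0.5135, 0.2108, 0.4736]
eef_rot: [3.141, -0.0, 1.57]
force: [-0.8, -0.2, -1.5]
grip_width: 0.0198
grip_force: 4.0
```

```bash
python3 m.py 1; python3 hm.py
```

```text
30.55 [0.5135 0.2108 0.4736] F [-0.8 -0.2 -1.5] M [-0.085  0.083 -0.033] g 0.0198 4.0
n 1432 1310 handle dir [0.367 0.93 ] theta nose-down 23.5 [0.    0.166] [0.024 0.227]
height map: rows ty, cols tx 40..160 step 8
-44 [0, 0, 0, 0, 0, 0, 305, 309, 323, 464, 420, 346, 350, 372, 0, 0]
-36 [248, 251, 256, 264, 272, 279, 286, 289, 0, 465, 465, 464, 464, 345, 370, 0]
-28 [273, 276, 280, 283, 286, 290, 294, 297, 442, 464, 445, 442, 446, 465, 348, 374]
-20 [273, 276, 280, 283, 287, 290, 295, 297, 441, 444, 438, 436, 441, 465, 345, 360]
-12 [272, 276, 280, 283, 286, 290, 294, 297, 0, 464, 443, 423, 415, 417, 465, 353]
-4 [273, 276, 280, 283, 287, 290, 294, 297, 441, 444, 445, 415, 413, 417, 421, 355]
4 [273, 276, 279, 283, 287, 290, 295, 297, 441, 443, 441, 418, 417, 419, 423, 352]
12 [273, 276, 280, 283, 287, 290, 294, 297, 441, 442, 440, 441, 422, 465, 465, 351]
20 [273, 276, 280, 283, 287, 290, 294, 297, 0, 464, 441, 441, 464, 465, 341, 369]
28 [273, 276, 279, 283, 287, 290, 294, 297, 0, 465, 465, 465, 465, 456, 359, 373]
36 [244, 240, 250, 257, 265, 274, 283, 288, 0, 465, 465, 465, 344, 351, 378, 0]
44 [0, 0, 0, 0, 0, 0, 306, 307, 320, 336, 342, 346, 363, 378, 0, 0]
```

Request:
jog_arm:
  rows:
    - {"gripper": 0.0,"slide": [0,0,-0.015],"spin": 0}
    - {"gripper": 0.0,"slide": [0,0,-0.04],"spin": 0}
    - {"gripper": 0.0,"slide": [-0.03,0,-0.05],"spin": 0}
    - {"gripper": 0.0,"slide": [-0.07,0,-0.05],"spin": 0.01}
    - {"gripper": 0.0,"slide": [-0.11,-0.001,-0.05],"spin": 0.02}
    - {"gripper": 0.0,"slide": [-0.15,-0.002,-0.04],"spin": 0.03}
    - {"gripper": 0.0,"slide": [-0.175,-0.0025,-0.01],"spin": 0.03}
    - {"gripper": 0.0,"slide": [-0.18,-0.0025,0.03],"spin": 0.03}
  squeeze: 30

```text
time_s: 31.4
ee_pos: [0.5107, 0.0288, 0.4441]
eef_rot: [3.138, 0.0, 1.538]
force: [0.9, -0.2, -2.2]
grip_width: 0.0203
grip_force: 30.0
```

Request:
jog_arm:
  rows:
    - {"gripper": 0.0,"slide": [0,0,0.04],"spin": 0}
    - {"gripper": 0.0,"slide": [0,0,0.08],"spin": 0}
    - {"gripper": 0.0,"slide": [0,0,0.105],"spin": 0}
    - {"gripper": 0.0,"slide": [0,0,0.12],"spin": 0}
    - {"gripper": 0.0,"slide": [0,0,0.125],"spin": 0}

```text
time_s: 31.9
ee_pos: [0.5108, 0.0311, 0.3171]
eef_rot: [-3.139, 0.0, 1.541]
force: [0.0, -0.7, -1.0]
grip_width: 0.0201
grip_force: 30.0
```

```bash
python3 m.py 1; python3 hm.py; python3 -c "
from h import *
a=shot('top');b=shot('scene')
for n in ['jug','mug','tall_glass','lemon','lime','ice0']:
  for c in ['top','scene']: print(n,c,[(np.round(r['point'],3).tolist(),round(r['confidence'],2)) for r in finder.find_in(n,c)[:6]])
"
```

```text
31.9 [0.5108 0.0311 0.3171] F [ 0.  -0.7 -1. ] M [-0.08   0.04  -0.024] g 0.0201 30.0
n 1434 1311 handle dir [0.369 0.93 ] theta nose-down 23.4 [0.    0.165] [0.024 0.227]
height map: rows ty, cols tx 40..160 step 8
-44 [0, 0, 0, 0, 313, 314, 314, 314, 314, 314, 314, 314, 314, 314, 314, 314]
-36 [249, 253, 256, 265, 272, 279, 287, 313, 314, 314, 314, 314, 314, 314, 314, 314]
-28 [273, 276, 280, 283, 286, 290, 294, 313, 314, 314, 314, 314, 314, 314, 314, 314]
-20 [273, 276, 280, 283, 286, 290, 295, 313, 314, 314, 314, 314, 314, 314, 314, 314]
-12 [273, 276, 280, 283, 287, 290, 294, 313, 314, 314, 314, 314, 314, 314, 314, 314]
-4 [273, 276, 280, 283, 287, 290, 295, 313, 314, 314, 314, 314, 314, 314, 314, 314]
4 [273, 276, 279, 283, 287, 290, 294, 313, 314, 314, 314, 313, 314, 314, 314, 314]
12 [273, 276, 280, 283, 287, 290, 294, 313, 314, 314, 314, 314, 314, 314, 314, 314]
20 [273, 276, 280, 283, 287, 290, 294, 313, 314, 314, 314, 313, 314, 314, 314, 314]
28 [273, 276, 280, 283, 287, 290, 295, 313, 314, 314, 313, 314, 314, 314, 314, 314]
36 [243, 248, 250, 257, 264, 274, 283, 313, 313, 313, 313, 314, 314, 313, 314, 314]
44 [0, 0, 0, 314, 313, 313, 313, 314, 314, 313, 313, 313, 314, 314, 314, 314]
jug top [([0.516, 0.333, 0.103], 0.75), ([0.538, -0.21, 0.081], 0.44), ([0.329, 0.258, 0.049], 0.33)]
jug scene [([0.485, 0.313, 0.114], 0.97)]
mug top [([0.336, 0.399, 0.039], 0.91)]
mug scene [([0.33, 0.363, 0.054], 0.77)]
tall_glass top [([0.327, -0.381, 0.085], 0.74), ([0.53, 0.332, 0.029], 0.67)]
tall_glass scene [([0.308, -0.373, 0.101], 0.98)]
lemon top [([0.33, 0.258, 0.049], 0.72)]
lemon scene [([0.318, 0.246, 0.045], 0.82), ([0.532, -0.222, 0.082], 0.38)]
lime top []
lime scene [([0.323, 0.174, 0.038], 0.53)]
ice0 top [([0.505, -0.152, 0.042], 0.43), ([0.527, 0.33, 0.034], 0.4), ([0.324, -0.384, 0.087], 0.4)]
ice0 scene [([0.493, -0.033, 0.017], 0.42), ([0.496, -0.154, 0.041], 0.4)]
```

Request:
jog_arm:
  rows:
    - {"gripper": 0.0,"slide": [0,0,0.01],"spin": 0}
    - {"gripper": 0.0,"slide": [0,0,0.018],"spin": 0}
    - {"gripper": 0.0,"slide": [0,0,0.025],"spin": 0}
    - {"gripper": 0.0,"slide": [0,0,0.032],"spin": 0}
    - {"gripper": 0.0,"slide": [0,0,0.039],"spin": 0}
    - {"gripper": 0.0,"slide": [0,0,0.046],"spin": 0}
    - {"gripper": 0.0,"slide": [0,0,0.051],"spin": 0}
    - {"gripper": 0.0,"slide": [0,0,0.053],"spin": 0}
  squeeze: 6

```text
time_s: 33.45
ee_pos: [0.5109, 0.0311, 0.2648]
eef_rot: [-3.141, -0.0, 1.541]
force: [0.0, -1.6, -0.2]
grip_width: 0.0201
grip_force: 6.0
```

```bash
python3 m.py 1; python3 hm.py
```

```text
33.45 [0.5109 0.0311 0.2648] F [ 0.  -1.6 -0.2] M [-0.273  0.079 -0.053] g 0.0201 6.0
n 2135 1228 handle dir [0.606 0.795] theta nose-down 7.7 [0.    0.178] [0.06  0.256]
height map: rows ty, cols tx 40..160 step 8
-44 [262, 262, 261, 261, 261, 261, 261, 261, 261, 261, 261, 261, 261, 261, 262, 261]
-36 [231, 230, 232, 233, 235, 241, 244, 250, 252, 255, 261, 261, 261, 261, 261, 262]
-28 [252, 253, 254, 254, 255, 256, 257, 257, 258, 259, 261, 261, 261, 262, 261, 261]
-20 [252, 253, 254, 255, 255, 256, 257, 257, 258, 260, 261, 262, 261, 261, 261, 262]
-12 [252, 253, 254, 255, 255, 256, 257, 257, 258, 259, 261, 261, 261, 262, 261, 261]
-4 [253, 253, 254, 255, 255, 256, 256, 257, 258, 260, 261, 261, 261, 262, 261, 262]
4 [253, 253, 254, 254, 255, 256, 256, 257, 258, 260, 261, 262, 261, 261, 262, 261]
12 [252, 253, 254, 254, 255, 256, 256, 257, 258, 259, 261, 261, 261, 261, 262, 261]
20 [253, 253, 254, 255, 255, 256, 257, 257, 258, 259, 261, 261, 261, 261, 261, 261]
28 [253, 253, 254, 254, 255, 256, 256, 257, 258, 259, 261, 261, 261, 261, 261, 261]
36 [226, 226, 227, 229, 231, 236, 236, 242, 246, 251, 261, 261, 262, 261, 261, 262]
44 [261, 261, 261, 261, 261, 261, 261, 262, 261, 261, 261, 261, 261, 261, 261, 261]
```

Request:
jog_arm:
  rows:
    - {"gripper": 0.0,"slide": [0,0,0.004],"spin": 0}
    - {"gripper": 0.0,"slide": [0,0,0.007],"spin": 0}
    - {"gripper": 0.05,"slide": [0,0,0.007],"spin": 0}
    - {"gripper": 0.05,"slide": [0,0,0.007],"spin": 0}
    - {"gripper": 0.05,"slide": [0,0,0.007],"spin": 0}
    - {"gripper": 0.05,"slide": [0,0,-0.03],"spin": 0}
    - {"gripper": 0.05,"slide": [0,0,-0.08],"spin": 0}
    - {"gripper": 0.05,"slide": [0,0,-0.13],"spin": 0}

```text
time_s: 34.3
ee_pos: [0.5106, 0.0311, 0.3972]
eef_rot: [-3.141, -0.0, 1.541]
force: [0.1, -0.1, -0.4]
grip_width: 0.05
grip_force: 0.0
```

Request:
jog_arm:
  rows:
    - {"gripper": 0.06,"slide": [-0.02,-0.03,-0.03],"spin": 0}
    - {"gripper": 0.06,"slide": [-0.02,-0.08,-0.03],"spin": 0}
    - {"gripper": 0.06,"slide": [-0.02,-0.1,-0.03],"spin": 0}
    - {"gripper": 0.06,"slide": [-0.02,-0.1,-0.03],"spin": 0}

```text
time_s: 34.7
ee_pos: [0.4085, 0.0141, 0.4264]
eef_rot: [3.14, -0.0, 1.541]
force: [-0.5, -0.2, 1.2]
grip_width: 0.06
grip_force: 0.0
```

Run:
```python
from h import *
T,o=pose(); print(o['time_s'],o['ee_pos'],o['force'])
im,d,P=shot('wrist'); z=P[...,2]; x,y=P[...,0],P[...,1]
print('scoop floor', [(round(yy,2),round(float(np.nanmedian(z[(abs(y-yy)<.004)&(abs(x-.513)<.02)&(z<.15)])),4)) for yy in np.arange(0,.22,.01) if ((abs(y-yy)<.004)&(abs(x-.513)<.02)).any()])
print([(np.round(r['point'],3).tolist(),round(r['confidence'],2)) for r in finder.find_in('ice0','wrist')[:4]])
a=shot('top')[2]; s=shot('scene')[2]
for n,Q in (('top',a),('scene',s)):
    k=(Q[...,2]>.01)&(abs(Q[...,0]-.493)<.02)&(abs(Q[...,1]+.045)<.03); print(n,k.sum(),Q[k].mean(0) if k.any() else '')
    q=Q.reshape(-1,3); r=np.hypot(q[:,0]-.514,q[:,1]-.323)<.04; print('jug z hist',np.histogram(q[r&(q[:,2]<.12)][:,2],bins=[0,.01,.02,.03,.04,.05,.06,.08,.12])[0])
for n in ['ice0','lid_grip']:print([(np.round(r['point'],3).tolist(),round(r['confidence'],2)) for r in finder.find_in(n,'top')[:6]],[(np.round(r['point'],3).tolist(),round(r['confidence'],2)) for r in finder.find_in(n,'scene')[:6]])
# stray objects: compare to initial scene depth
s0=np.load('s0.npz'); dz=a[...,2]-s0['topP'][...,2]; k=(abs(dz)>.012)&(a[...,2]>.012)&(a[...,2]<.25)&(a[...,0]>.28)&(a[...,0]<.7)&(abs(a[...,1])<.45)
nl,lab,st,_=cv2.connectedComponentsWithStats(k.astype(np.uint8))
for i in range(1,nl):
    if st[i,4]>=5: print('chg',st[i,4],np.nanmean(a[lab==i],0).round(3),np.nanmean(dz[lab==i]).round(3))
```

```text
34.7 [0.40852693 0.0141149  0.42635724] [-0.50029822 -0.20112811  1.18102156]
scoop floor [(np.float64(0.0), 0.0987), (np.float64(0.01), 0.0885), (np.float64(0.02), 0.0786), (np.float64(0.03), 0.0686), (np.float64(0.04), 0.0578), (np.float64(0.05), 0.0047), (np.float64(0.06), 0.0311), (np.float64(0.07), 0.0056), (np.float64(0.08), 0.0054), (np.float64(0.09), 0.0054), (np.float64(0.1), 0.0053), (np.float64(0.11), 0.0054), (np.float64(0.12), 0.0053), (np.float64(0.13), 0.0055), (np.float64(0.14), 0.0049), (np.float64(0.15), 0.0039), (np.float64(0.16), 0.0027), (np.float64(0.17), 0.0029), (np.float64(0.18), 0.0027), (np.float64(0.19), 0.0028), (np.float64(0.2), 0.0088), (np.float64(0.21), -0.0003)]
[([0.497, -0.024, 0.024], 0.52)]
top 15 [ 0.49579672 -0.02793931  0.16100202]
jug z hist [16 13  8 32  8 47 12  0]
scene 118 [ 0.49014932 -0.02359792  0.17430692]
jug z hist [0 0 0 0 0 0 0 0]
[([0.507, -0.153, 0.048], 0.53), ([0.467, -0.156, 0.043], 0.43), ([0.508, 0.345, 0.053], 0.42), ([0.501, 0.143, 0.005], 0.29), ([0.326, -0.382, 0.087], 0.27)] [([0.504, 0.057, 0.006], 0.73), ([0.532, -0.
[... 374 characters left out ...]
0.603 -0.265  0.092] 0.014
chg 6 [ 0.596 -0.275  0.093] 0.015
chg 9 [ 0.574 -0.127  0.092] 0.015
chg 5 [ 0.571 -0.15   0.092] 0.015
chg 23 [ 0.578 -0.271  0.092] 0.014
chg 8 [ 0.588 -0.297  0.091] 0.014
chg 48 [ 0.553 -0.137  0.092] 0.014
chg 15 [ 0.554 -0.167  0.093] 0.014
chg 7 [ 0.562 -0.179  0.092] 0.014
chg 12 [ 0.569 -0.248  0.092] 0.014
chg 14 [ 0.562 -0.279  0.092] 0.014
chg 14 [ 0.553 -0.192  0.092] 0.014
chg 7 [ 0.556 -0.212  0.092] 0.014
chg 10 [ 0.554 -0.241  0.093] 0.015
chg 106 [0.518 0.34  0.047] 0.037
chg 1766 [ 0.503 -0.221  0.038] -0.055
chg 5 [ 0.545 -0.266  0.079] -0.013
chg 6 [ 0.548 -0.304  0.079] -0.013
chg 9 [ 0.496 -0.034  0.023] 0.024
chg 8 [0.477 0.082 0.03 ] 0.027
```

Request:
jog_arm:
  rows:
    - {"gripper": 0.05,"slide": [-0.0058,0.05,0],"spin": 0}
    - {"gripper": 0.05,"slide": [-0.0058,0.102,0.01],"spin": 0}
    - {"gripper": 0.05,"slide": [-0.0058,0.102,0.055],"spin": 0}
    - {"gripper": 0.05,"slide": [-0.0058,0.102,0.105],"spin": 0}
    - {"gripper": 0.05,"slide": [-0.0058,0.102,0.145],"spin": 0}
    - {"gripper": 0.05,"slide": [-0.0058,0.102,0.1644],"spin": 0}
    - {"gripper": 0.0,"slide": [-0.0058,0.102,0.1644],"spin": 0}
    - {"gripper": 0.0,"slide": [-0.0058,0.102,0.1644],"spin": 0}
  squeeze: 55

```text
time_s: 35.9
ee_pos: [0.5126, 0.0052, 0.2617]
eef_rot: [3.142, 0.0, 1.541]
force: [-0.2, 0.3, -1.2]
grip_width: 0.0377
grip_force: 0.0
```

Request:
jog_arm:
  rows:
    - {"gripper": 0.0,"slide": [0,0,0],"spin": 0}
    - {"gripper": 0.0,"slide": [0,0,0],"spin": 0}
    - {"gripper": 0.0,"slide": [0,0,-0.02],"spin": 0}
    - {"gripper": 0.0,"slide": [0,0,-0.06],"spin": -0.05}
    - {"gripper": 0.0,"slide": [0,0,-0.08],"spin": -0.2}
    - {"gripper": 0.0,"slide": [0,0,-0.08],"spin": -0.35}
    - {"gripper": 0.0,"slide": [0,0,-0.08],"spin": -0.5}
    - {"gripper": 0.0,"slide": [0,0,-0.08],"spin": -0.65}

```text
time_s: 36.7
ee_pos: [0.5121, 0.0052, 0.3422]
eef_rot: [3.14, 0.001, 2.197]
force: [-0.7, -0.1, -2.0]
grip_width: 0.0199
grip_force: 54.9
```

Request:
jog_arm:
  rows:
    - {"gripper": 0.0,"slide": [0,0,0],"spin": -0.15}
    - {"gripper": 0.0,"slide": [0,0,0],"spin": -0.3}
    - {"gripper": 0.0,"slide": [0,0,0],"spin": -0.45}
    - {"gripper": 0.0,"slide": [0,0,0],"spin": -0.6}
    - {"gripper": 0.0,"slide": [0,0,0],"spin": -0.75}
    - {"gripper": 0.0,"slide": [0,0,0],"spin": -0.9}
    - {"gripper": 0.0,"slide": [0,0,0],"spin": -0.95}

```text
time_s: 37.4
ee_pos: [0.5121, 0.0052, 0.342]
eef_rot: [-3.142, 0.001, -3.137]
force: [0.1, 0.4, -1.6]
grip_width: 0.0197
grip_force: 54.9
```

```bash
python3 m.py 1; python3 -c "
from h import *
print(telemetry.get_obs()['eef_rot'],telemetry.get_obs()['qpos'])"
```

```text
37.4 [0.5121 0.0052 0.342 ] F [ 0.1  0.4 -1.6] M [ 0.042 -0.039 -0.   ] g 0.0197 54.9
n 2719 2390 handle dir [0.706 0.708] theta nose-down 0.1 [0.    0.163] [0.057 0.222]
[-3.14149198e+00  1.30717691e-03 -3.13647270e+00] [-6.13267184e-02  2.78252583e-01  1.70203721e+00 -1.48990699e-05
  1.15999188e+00 -1.63723699e+00]
```

Request:
jog_arm:
  rows:
    - {"gripper": 0.0,"slide": [0.03,0.03,0.02],"spin": 0}
    - {"gripper": 0.0,"slide": [0.048,0.045,0.05],"spin": 0}
    - {"gripper": 0.0,"slide": [0.048,0.045,0.072],"spin": 0}
    - {"gripper": 0.0,"slide": [0.048,0.045,0.082],"spin": 0}
    - {"gripper": 0.05,"slide": [0.048,0.045,0.083],"spin": 0}
    - {"gripper": 0.05,"slide": [0.048,0.045,0.083],"spin": 0}
    - {"gripper": 0.05,"slide": [0.048,0.045,0.05],"spin": 0}
    - {"gripper": 0.05,"slide": [0.048,0.045,0.01],"spin": 0}

```text
time_s: 38.25
ee_pos: [0.4641, 0.05, 0.3319]
eef_rot: [-3.141, -0.002, 3.14]
force: [0.9, -0.5, -0.3]
grip_width: 0.0476
grip_force: 0.0
```

Request:
jog_arm:
  rows:
    - {"gripper": 0.05,"slide": [0,0,0],"spin": 0.15}
    - {"gripper": 0.05,"slide": [0,0,0],"spin": 0.3}
    - {"gripper": 0.05,"slide": [0,0,0],"spin": 0.45}
    - {"gripper": 0.05,"slide": [0,0,0],"spin": 0.6}
    - {"gripper": 0.05,"slide": [0,0,0],"spin": 0.75}
    - {"gripper": 0.05,"slide": [0,0,0],"spin": 0.9}
    - {"gripper": 0.05,"slide": [0,0,0],"spin": 1.05}
    - {"gripper": 0.05,"slide": [0,0,0],"spin": 1.2}

```text
time_s: 39.05
ee_pos: [0.4644, 0.05, 0.3321]
eef_rot: [3.141, 0.0, 1.934]
force: [0.5, -0.4, -0.3]
grip_width: 0.0497
grip_force: 0.0
```

Request:
jog_arm:
  rows:
    - {"gripper": 0.05,"slide": [0,0,0],"spin": 0.15}
    - {"gripper": 0.05,"slide": [0,0,0],"spin": 0.3}
    - {"gripper": 0.05,"slide": [0,0,0],"spin": 0.45}
    - {"gripper": 0.05,"slide": [0,0,0],"spin": 0.6}
    - {"gripper": 0.05,"slide": [0,0,0],"spin": 0.75}
    - {"gripper": 0.05,"slide": [0,0,0],"spin": 0.9}
    - {"gripper": 0.05,"slide": [0,0,0],"spin": 1.05}
    - {"gripper": 0.05,"slide": [0,0,0],"spin": 1.2}

```text
time_s: 39.85
ee_pos: [0.4644, 0.05, 0.332]
eef_rot: [3.141, -0.001, 0.734]
force: [0.0, 0.2, -0.8]
grip_width: 0.0501
grip_force: 0.0
```

Request:
jog_arm:
  rows:
    - {"gripper": 0.05,"slide": [0,0,0],"spin": 0.15}
    - {"gripper": 0.05,"slide": [0,0,0],"spin": 0.3}
    - {"gripper": 0.05,"slide": [0,0,0],"spin": 0.45}
    - {"gripper": 0.05,"slide": [0,0,0],"spin": 0.6}
    - {"gripper": 0.05,"slide": [0,0,0],"spin": 0.7416}

```text
time_s: 40.35
ee_pos: [0.4644, 0.05, 0.332]
eef_rot: [-3.142, -0.001, -0.008]
force: [-0.5, 0.9, -0.1]
grip_width: 0.0498
grip_force: 0.0
```

```bash
python3 m.py
python3 - <<'E'
from h import *
T,o=pose(); print(o['eef_rot'],o['qpos'][5])
im,d,P=shot('wrist'); t=(P-T[:3,3])@T[:3,:3]
m=(abs(t[...,1])<.03)&(t[...,0]>-.03)&(t[...,0]<.08)&(t[...,2]>.2)&(t[...,2]<.32)
q=t[m]
for z0 in np.arange(.21,.32,.01):
    k=q[abs(q[:,2]-z0)<.004]
    if len(k)>5: print(z0.round(2),len(k),np.percentile(k[:,0],[2,50,98]).round(3),np.percentile(k[:,1],[2,50,98]).round(3))
a=shot('top')[2]; k=(a[...,2]>.01)&(a[...,2]<.035)&(abs(a[...,0]-.496)<.03)&(abs(a[...,1]+.05)<.034); print('cube',k.sum(),a[k].mean(0).round(4),a[k].min(0).round(3),a[k].max(0).round(3))
E
```

```text
40.35 [0.4644 0.05   0.332 ] F [-0.5  0.9 -0.1] M [-0.048  0.14  -0.047] g 0.0498 0.0
[-3.14158493e+00 -1.06401442e-03 -7.87213967e-03] 1.6075064869768338
0.22 499 [0.012 0.019 0.024] [-0.011 -0.001  0.009]
0.23 314 [0.002 0.009 0.029] [-0.011 -0.     0.009]
0.24 161 [-0.008 -0.004  0.002] [-0.01  -0.     0.009]
0.25 136 [-0.019 -0.014 -0.007] [-0.01  -0.     0.009]
0.26 114 [-0.028 -0.024 -0.018] [-0.01  -0.     0.009]
0.27 7 [-0.029 -0.028 -0.026] [-0.009  0.009  0.01 ]
0.32 104 [-0.016 -0.013 -0.009] [-0.03   0.014  0.029]
cube 3 [ 0.4874 -0.0209  0.017 ] [ 0.486 -0.023  0.011] [ 0.488 -0.02   0.022]
```

Request:
jog_arm:
  rows:
    - {"gripper": 0.05,"slide": [-0.004,0,0.03],"spin": 0}
    - {"gripper": 0.05,"slide": [-0.004,0,0.06],"spin": 0}
    - {"gripper": 0.05,"slide": [-0.004,0,0.0715],"spin": 0}
    - {"gripper": 0.0,"slide": [-0.004,0,0.0715],"spin": 0}
    - {"gripper": 0.0,"slide": [-0.004,0,0.0715],"spin": 0}
    - {"gripper": 0.0,"slide": [-0.004,0,0.0715],"spin": 0}
    - {"gripper": 0.0,"slide": [-0.004,0,0.0715],"spin": 0}
    - {"gripper": 0.0,"slide": [-0.004,0,0.05],"spin": 0}
  squeeze: 55

```text
time_s: 41.25
ee_pos: [0.4598, 0.0502, 0.2801]
eef_rot: [3.141, 0.003, -0.0]
force: [0.9, -0.1, -0.7]
grip_width: 0.0194
grip_force: 55.0
```

Request:
jog_arm:
  rows:
    - {"gripper": 0.0,"slide": [0,0,-0.04],"spin": -0.1}
    - {"gripper": 0.0,"slide": [0,0,-0.06],"spin": -0.25}
    - {"gripper": 0.0,"slide": [0,0,-0.06],"spin": -0.4}
    - {"gripper": 0.0,"slide": [0,0,-0.06],"spin": -0.55}
    - {"gripper": 0.0,"slide": [0,0,-0.06],"spin": -0.7}
    - {"gripper": 0.0,"slide": [0,0,-0.06],"spin": -0.85}
    - {"gripper": 0.0,"slide": [0,0,-0.06],"spin": -1.0}
    - {"gripper": 0.0,"slide": [0,0,-0.06],"spin": -1.15}

```text
time_s: 42.05
ee_pos: [0.4601, 0.0502, 0.3416]
eef_rot: [3.141, -0.0, 1.156]
force: [0.4, -0.7, -1.6]
grip_width: 0.0196
grip_force: 55.0
```

Request:
jog_arm:
  rows:
    - {"gripper": 0.0,"slide": [0,0,0],"spin": -0.15}
    - {"gripper": 0.0,"slide": [0,0,0],"spin": -0.3}
    - {"gripper": 0.0,"slide": [0,0,0],"spin": -0.45}
    - {"gripper": 0.0,"slide": [0,0,0],"spin": -0.513}

```text
time_s: 42.45
ee_pos: [0.4602, 0.0503, 0.3416]
eef_rot: [3.141, -0.0, 1.668]
force: [-0.3, 0.2, -1.1]
grip_width: 0.0197
grip_force: 55.0
```

```bash
python3 m.py
cat > fl.py <<'E'
from h import *
T,o=pose(); print('t',o['time_s'],'pos',o['ee_pos'].round(4),'yaw',round(o['eef_rot'][2],4),'F',np.round(o['force'],1))
im,d,P=shot('wrist'); t=(P-T[:3,3])@T[:3,:3]
m=(abs(t[...,1])<.008)&(t[...,0]>.012)&(t[...,0]<.06)&(t[...,2]>.1)&(t[...,2]<.19)
q=t[m][:,[0,2]]
if len(q)>30:
    p=np.polyfit(q[:,1],q[:,0],1); print('n',len(q),'slope',p,'theta',round(45-np.degrees(np.arctan(-p[0])),1))
a=shot('top')[2]; k=(a[...,2]>.012)&(a[...,2]<.035)&(abs(a[...,0]-.496)<.04)&(abs(a[...,1]+.06)<.045); print('cube',k.sum(),a[k].mean(0).round(4) if k.any() else '',a[k].min(0).round(3) if k.any() else '',a[k].max(0).round(3) if k.any() else '')
E
python3 fl.py
```

```text
42.45 [0.4602 0.0503 0.3416] F [-0.3  0.2 -1.1] M [0.068 0.023 0.015] g 0.0197 55.0
t 42.45 pos [0.4602 0.0503 0.3416] yaw 1.6683 F [-0.3  0.2 -1.1]
n 1465 slope [ 0.30335869 -0.0203113 ] theta 61.9
cube 4 [ 0.5213 -0.1037  0.0234] [ 0.51  -0.105  0.012] [ 0.534 -0.103  0.034]
```

Request:
jog_arm:
  rows:
    - {"gripper": 0.0,"slide": [0.045,0.015,0],"spin": 0.013}
    - {"gripper": 0.0,"slide": [0.0864,0.0278,0],"spin": 0.013}
    - {"gripper": 0.0,"slide": [0.0864,0.0278,0.02],"spin": 0.013}
    - {"gripper": 0.0,"slide": [0.0864,0.0278,0.045],"spin": 0.013}
    - {"gripper": 0.0,"slide": [0.0864,0.0278,0.06],"spin": 0.013}
    - {"gripper": 0.0,"slide": [0.0864,0.0278,0.064],"spin": 0.013}
    - {"gripper": 0.0,"slide": [0.0864,0.0278,0.064],"spin": 0.013}

```text
time_s: 43.25
ee_pos: [0.4801, 0.1388, 0.2773]
eef_rot: [-3.141, 0.0, 1.648]
force: [-0.3, -0.6, -0.3]
grip_width: 0.0199
grip_force: 55.0
```

Run:
```python
from h import *
T,o=pose(); print('t',o['time_s'],'pos',o['ee_pos'].round(4),'yaw',round(o['eef_rot'][2],4),'F',np.round(o['force'],1))
for c in ('top','scene'):
    im,d,a=shot(c); k=(a[...,2]>.008)&(a[...,2]<.034)&(abs(a[...,0]-.5)<.07)&(a[...,1]<-.016)&(a[...,1]>-.098)
    print(c,k.sum(),a[k].mean(0).round(4) if k.any() else '',np.percentile(a[k],[3,97],axis=0).round(3).tolist() if k.any() else '')
    print([(np.round(r['point'],3).tolist(),round(r['confidence'],2)) for r in finder.find_in('ice0',c)[:5]])
im,d,a=shot('wrist'); t=(a-T[:3,3])@T[:3,:3]
# handle/scoop visible : profile at ty=0
m=(abs(t[...,1])<.006); v,u=np.where(m); q=t[m]
print([tuple((np.median(q[v==vv],0)[[0,2]]*1000).round().astype(int).tolist()) for vv in range(0,300,10) if (v==vv).any() and np.isfinite(q[v==vv]).all()])
```

```text
t 43.25 pos [0.4801 0.1388 0.2773] yaw 1.6479 F [-0.3 -0.6 -0.3]
top 60 [ 0.4979 -0.0299  0.0223] [[0.486, -0.041, 0.014], [0.509, -0.019, 0.027]]
[([0.511, 0.346, 0.056], 0.52), ([0.587, -0.201, 0.092], 0.51), ([0.504, -0.15, 0.045], 0.41), ([0.465, -0.156, 0.044], 0.38)]
scene 65 [ 0.4911 -0.0307  0.0199] [[0.447, -0.053, 0.008], [0.514, -0.018, 0.028]]
[([0.5, -0.155, 0.043], 0.52)]
[(158, 243), (164, 277), (157, 277), (149, 277), (142, 277), (135, 278), (127, 278), (119, 277), (112, 277), (104, 277), (96, 278), (88, 278), (80, 277), (71, 277), (63, 274), (55, 274), (46, 274), (37, 274), (29, 274), (20, 274), (11, 274), (33, 156), (29, 152), (26, 148), (21, 147), (12, 158), (1, 168), (-11, 180), (-27, 197), (-49, 222)]
```

Request:
jog_arm:
  rows:
    - {"gripper": 0.0,"slide": [-0.008,0,0],"spin": 0}
    - {"gripper": 0.0,"slide": [-0.018,0,0],"spin": 0}
    - {"gripper": 0.0,"slide": [-0.03,0,0],"spin": 0}
    - {"gripper": 0.0,"slide": [-0.042,0,0],"spin": 0}
    - {"gripper": 0.0,"slide": [-0.053,0,0],"spin": 0}
    - {"gripper": 0.0,"slide": [-0.062,0,0],"spin": 0}
    - {"gripper": 0.0,"slide": [-0.069,0,0],"spin": 0}
    - {"gripper": 0.0,"slide": [-0.0735,0,0],"spin": 0}

```text
time_s: 44.3
ee_pos: [0.4858, 0.0649, 0.2772]
eef_rot: [-3.142, 0.0, 1.649]
force: [0.3, 0.5, -2.0]
grip_width: 0.0196
grip_force: 55.0
```

Request:
jog_arm:
  rows:
    - {"gripper": 0.0,"slide": [0.012,0,0],"spin": 0}
    - {"gripper": 0.0,"slide": [0.024,0,-0.007],"spin": 0}
    - {"gripper": 0.0,"slide": [0.024,0,-0.015],"spin": 0}

```text
time_s: 44.6
ee_pos: [0.4837, 0.0912, 0.2927]
eef_rot: [-3.141, -0.0, 1.651]
force: [0.5, -0.3, -1.1]
grip_width: 0.0193
grip_force: 55.0
```

Request:
jog_arm:
  rows:
    - {"gripper": 0.0,"slide": [0,0,0],"spin": 0}
    - {"gripper": 0.0,"slide": [0,0,0],"spin": 0}
    - {"gripper": 0.0,"slide": [0,0,0],"spin": 0}
    - {"gripper": 0.0,"slide": [-0.01,0,0],"spin": 0}
    - {"gripper": 0.0,"slide": [-0.02,0,0],"spin": 0}
    - {"gripper": 0.0,"slide": [-0.03,0,0],"spin": 0}
    - {"gripper": 0.0,"slide": [-0.04,0,0],"spin": 0}
  squeeze: 3.5

```text
time_s: 45.3
ee_pos: [0.4871, 0.0484, 0.292]
eef_rot: [-3.141, 0.0, 1.649]
force: [0.7, -0.3, -1.3]
grip_width: 0.02
grip_force: 3.5
```

```bash
cat > ck.py <<'E'
from h import *
T,o=pose(); print('t',o['time_s'],'pos',o['ee_pos'].round(4),'yaw',round(o['eef_rot'][2],4),'F',np.round(o['force'],1),'g',o['grip_width'])
for c in ('top','scene'):
    im,d,a=shot(c); k=(a[...,2]>.008)&(a[...,2]<.06)&(abs(a[...,0]-.5)<.07)&(a[...,1]<-.016)&(a[...,1]>-.103)
    print(c,k.sum(),a[k].mean(0).round(4) if k.any() else '',np.percentile(a[k],[3,97],axis=0).round(3).tolist() if k.any() else '')
    print([[(lambda m:int(1000*np.nanmedian(a[m][:,2])) if m.any() else 0)((abs(a[...,0]-x)<.006)&(abs(a[...,1]-y)<.006)) for x in np.arange(.45,.55,.012)] for y in np.arange(-.1,.03,.012)])
im,d,a=shot('wrist'); t=(a-T[:3,3])@T[:3,:3]
m=(abs(t[...,1])<.006)&(t[...,0]<.05); v,u=np.where(m); q=t[m]
print([tuple((np.median(q[v==vv],0)[[0,2]]*1000).round().astype(int).tolist()) for vv in range(150,400,8) if (v==vv).any() and np.isfinite(q[v==vv]).all()])
E
python3 ck.py
```

```text
t 45.3 pos [0.4871 0.0484 0.292 ] yaw 1.6486 F [ 0.7 -0.3 -1.3] g 0.01997110248288853
top 423 [ 0.5004 -0.0492  0.0199] [[0.457, -0.101, 0.009], [0.548, -0.018, 0.053]]
[[0, 0, 0, 2, 22, 35, 38, 17, 47], [0, 0, 1, 1, 23, 24, 0, 0, 0], [0, 2, 2, 2, 1, 1, 1, 1, 1], [0, 10, 6, 5, 6, 5, 5, 8, 0], [0, 12, 10, 8, 10, 9, 9, 18, 0], [0, 27, 11, 11, 12, 11, 10, 29, 2], [0, 34, 14, 13, 15, 15, 12, 34, 1], [53, 54, 366, 388, 388, 17, 17, 38, 2], [430, 422, 416, 409, 402, 396, 388, 0, 0], [428, 388, 398, 401, 401, 396, 379, 0, 0], [381, 387, 396, 400, 399, 393, 382, 0, 0]]
scene 338 [ 0.4946 -0.0393  0.0223] [[0.454, -0.065, 0.009], [0.532, -0.017, 0.051]]
[[-694, -695, -302, 96, 95, 97, 97, 97, 95], [1, -702, -714, 0, 0, 0, 0, 0, 0], [0, 2, 2, 7, 0, 0, 0, 0, 0], [-2, 7, 5, 7, 6, 5, 25, 13, 0], [1, 8, 10, 9, 10, 9, 10, 16, 3], [1, 18, -713, 12, 12, 13, 16, 24, 0], [1, 3, -349, 16, 17, 15, 24, 34, 0], [4, 43, 368, 358, 356, 349, 23, 40, 0], [355, 359, 400, 395, 364, 372, 43, 39, 0], [18, 32, 59, 62, 38, 27, 36, 55, 0], [210, 238, 282, 84, 208, 207, 48, 210, 230]]
[(46, 289), (39, 289), (32, 289), (24, 289), (16, 289), (9, 289), (1, 289), (-7, 289), (28, 152), (25, 150), (22, 147), (19, 145), (16, 144), (1, 167), (-20, 200), (-67, 276), (-77, 278), (29, 89), (28, 86), (27, 84), (25, 84), (-129, 286), (-129, 273), (-134, 268), (-143, 268), (-153, 268), (19, 74), (23, 67), (23, 66), (23, 64), (23, 62)]
```

Request:
jog_arm:
  rows:
    - {"gripper": 0.0,"slide": [-0.004,0,0.001],"spin": 0}
    - {"gripper": 0.0,"slide": [-0.009,0,0.003],"spin": 0}
    - {"gripper": 0.0,"slide": [-0.014,0,0.005],"spin": 0}
    - {"gripper": 0.0,"slide": [-0.018,0,0.007],"spin": 0}
    - {"gripper": 0.0,"slide": [-0.022,0,0.009],"spin": 0}
    - {"gripper": 0.0,"slide": [-0.025,0,0.01],"spin": 0}
  squeeze: 12

```text
time_s: 46.05
ee_pos: [0.4894, 0.0248, 0.283]
eef_rot: [3.139, -0.001, 1.65]
force: [-0.5, 5.1, 8.6]
grip_width: 0.0195
grip_force: 12.0
```

```bash
python3 ck.py
```

```text
t 46.05 pos [0.4894 0.0248 0.283 ] yaw 1.6497 F [-0.5  5.1  8.6] g 0.019499746091080034
top 321 [ 0.5042 -0.0702  0.02  ] [[0.461, -0.102, 0.008], [0.551, -0.044, 0.049]]
[[0, 0, 0, 2, 28, 32, 41, 15, 50], [1, 5, 4, 5, 27, 27, 5, 4, 0], [0, 10, 6, 7, 6, 7, 6, 6, 0], [0, 8, 8, 7, 8, 8, 8, 19, 0], [0, 10, 12, 10, 11, 10, 9, 25, 2], [0, 44, 368, 374, 378, 372, 11, 33, 0], [422, 413, 406, 400, 395, 386, 378, 0, 0], [422, 384, 405, 395, 393, 386, 375, 0, 0], [0, 379, 387, 391, 389, 383, 375, 0, 0], [0, 379, 387, 391, 389, 385, 378, 0, 0], [0, 379, 388, 390, 389, 385, 374, 0, 0]]
scene 413 [ 0.4956 -0.0433  0.0252] [[0.456, -0.077, 0.009], [0.534, -0.018, 0.053]]
[[-696, -696, 97, 97, 95, 97, 97, 95, 94], [-349, 5, -710, 0, 0, 0, 0, 0, 0], [0, 7, -709, 8, 0, 0, 0, 0, 0], [-371, 14, -713, 9, 11, 12, 12, 23, 0], [0, 22, -714, 12, 12, 10, 13, 29, 0], [0, 27, 356, 358, 349, 18, 14, 33, 0], [366, 345, 374, 385, 339, 345, 54, 31, 0], [0, 24, 55, 56, 31, 19, 25, 35, 0], [25, 206, 272, 197, 131, 196, 40, 39, 223], [236, 273, 212, 87, 206, 220, 222, 221, 220], [246, 123, 112, 93, 122, 112, 7, 9, 222]]
[(47, 280), (40, 280), (33, 280), (26, 279), (18, 280), (11, 280), (36, 153), (33, 150), (30, 147), (27, 145), (23, 144), (15, 156), (4, 170), (-9, 188), (-27, 212), (-64, 270), (-74, 272), (28, 89), (28, 86), (27, 85), (25, 84), (-107, 257), (-114, 254), (-122, 254), (-130, 253), (-130, 242), (19, 74), (23, 68), (23, 66), (23, 64), (23, 62)]
```

Request:
jog_arm:
  rows:
    - {"gripper": 0.0,"slide": [-0.003,0,0],"spin": 0}
    - {"gripper": 0.0,"slide": [-0.006,0,0],"spin": 0}
    - {"gripper": 0.0,"slide": [-0.009,0,0],"spin": 0}
    - {"gripper": 0.0,"slide": [-0.009,0,0],"spin": 0}
  squeeze: 15

```text
time_s: 46.6
ee_pos: [0.4898, 0.0157, 0.2824]
eef_rot: [3.141, -0.001, 1.649]
force: [-0.4, 6.6, 6.3]
grip_width: 0.0198
grip_force: 15.0
```

```bash
python3 ck.py
```

```text
t 46.6 pos [0.4898 0.0157 0.2824] yaw 1.6491 F [-0.4  6.6  6.3] g 0.01981852579902283
top 293 [ 0.5038 -0.078   0.0208] [[0.461, -0.102, 0.008], [0.552, -0.055, 0.05]]
[[0, 2, 5, 4, 31, 36, 41, 28, 50], [0, 11, 6, 6, 28, 28, 6, 9, 0], [0, 14, 8, 8, 8, 8, 8, 11, 0], [0, 14, 10, 9, 10, 9, 9, 22, 0], [0, 46, 0, 11, 0, 12, 10, 30, 1], [420, 411, 386, 399, 391, 384, 377, 0, 0], [422, 414, 407, 400, 393, 386, 377, 0, 0], [0, 378, 386, 390, 389, 384, 376, 0, 0], [0, 378, 386, 390, 389, 384, 375, 0, 0], [0, 378, 386, 390, 389, 385, 376, 0, 0], [0, 378, 386, 390, 389, 384, 376, 0, 0]]
scene 465 [ 0.495  -0.0425  0.0289] [[0.456, -0.08, 0.01], [0.533, -0.017, 0.057]]
[[-692, -696, 97, 97, 94, 95, 97, 98, 97], [-167, 6, -710, 0, 0, 0, 0, 0, 0], [0, 15, -710, 8, 0, 0, 0, 0, 0], [-2, 18, -713, 12, 12, 11, 11, 29, 0], [0, 24, -717, 12, 12, 14, 15, 30, 0], [367, 350, 368, 365, 358, 355, 35, 32, 0], [3, 20, 158, 211, 18, 15, 21, 37, 0], [4, 192, 264, 268, 59, 58, 40, 34, 0], [229, 242, 224, 86, 209, 210, 216, 217, 215], [236, 174, 114, 89, 119, 123, 225, 225, 223], [245, 108, 8, 247, 116, 9, 6, 9, 6]]
[(47, 280), (40, 279), (33, 279), (26, 280), (19, 279), (11, 280), (36, 152), (33, 150), (30, 147), (27, 145), (24, 143), (15, 156), (4, 170), (-9, 188), (-26, 212), (-64, 270), (-73, 272), (29, 89), (28, 86), (27, 84), (25, 84), (-103, 252), (-112, 252), (-121, 253), (-121, 242), (-121, 233), (19, 74), (24, 67), (24, 66), (24, 64), (24, 62)]
```

Request:
jog_arm:
  rows:
    - {"gripper": 0.0,"slide": [0.003,0,0.002],"spin": 0}
    - {"gripper": 0.0,"slide": [0.007,0,0.0045],"spin": 0}
    - {"gripper": 0.0,"slide": [0.012,0,0.0075],"spin": 0}
    - {"gripper": 0.0,"slide": [0.017,0,0.011],"spin": 0}
    - {"gripper": 0.0,"slide": [0.021,0,0.0145],"spin": 0}
    - {"gripper": 0.0,"slide": [0.025,0,0.018],"spin": 0}
    - {"gripper": 0.0,"slide": [0.025,0,0.019],"spin": 0}
  squeeze: 8

```text
time_s: 47.45
ee_pos: [0.4878, 0.0404, 0.2635]
eef_rot: [3.141, 0.001, 1.649]
force: [-4.9, -1.0, 16.5]
grip_width: 0.0201
grip_force: 8.0
```

```bash
python3 ck.py
```

```text
t 47.45 pos [0.4878 0.0404 0.2635] yaw 1.6493 F [-4.9 -1.  16.5] g 0.020050280285214418
top 550 [ 0.5021 -0.0604  0.0195] [[0.459, -0.102, 0.008], [0.54, -0.025, 0.049]]
[[0, 1, 5, 5, 30, 36, 38, 44, 48], [1, 15, 7, 7, 30, 34, 8, 11, 1], [0, 12, 8, 8, 10, 8, 9, 15, 1], [1, 18, 9, 10, 9, 10, 8, 28, 0], [0, 17, 11, 10, 11, 11, 11, 28, 0], [0, 20, 12, 12, 11, 11, 12, 33, 0], [0, 33, 12, 12, 14, 14, 13, 27, 0], [405, 393, 367, 370, 368, 366, 353, 32, 2], [406, 399, 390, 383, 375, 368, 357, 0, 0], [0, 361, 368, 371, 369, 365, 354, 0, 0], [0, 362, 368, 371, 369, 364, 358, 0, 0]]
scene 440 [ 0.4942 -0.0435  0.0268] [[0.455, -0.08, 0.01], [0.532, -0.017, 0.053]]
[[-691, -697, 97, 97, 98, 99, 95, 97, 97], [0, 15, -710, 0, 0, 0, 0, 0, 0], [1, 11, -706, 8, 0, 0, 30, 38, 0], [-2, 15, -709, 11, 10, 12, 22, 27, 0], [0, 18, -715, 14, 12, 13, 15, 28, 0], [3, 13, -714, 14, 13, 14, 26, 29, 0], [3, 15, 0, 16, 16, 16, 17, 33, 0], [344, 334, 347, 334, 324, 326, 37, 30, 0], [0, 2, 58, 66, 70, 214, 13, 0, 0], [11, 177, 218, 244, 189, 179, 180, 0, 0], [207, 254, 189, 99, 183, 188, 189, 182, 182]]
[(49, 261), (42, 261), (36, 261), (29, 260), (22, 260), (16, 260), (9, 260), (1, 261), (-6, 261), (-13, 261), (-20, 260), (-28, 260), (18, 139), (15, 136), (13, 134), (10, 132), (7, 130), (29, 88), (28, 86), (27, 84), (25, 84), (-104, 254), (-114, 254), (-121, 253), (-121, 242), (-123, 234), (19, 74), (24, 67), (24, 65), (23, 64), (24, 62)]
```

Request:
jog_arm:
  rows:
    - {"gripper": 0.04,"slide": [0,0,-0.002],"spin": 0}
    - {"gripper": 0.04,"slide": [0,0,-0.002],"spin": 0}
    - {"gripper": 0.04,"slide": [-0.017,0,-0.002],"spin": 0}
    - {"gripper": 0.0,"slide": [-0.017,0,-0.002],"spin": 0}
    - {"gripper": 0.0,"slide": [-0.017,0,-0.002],"spin": 0}
    - {"gripper": 0.0,"slide": [-0.017,0,-0.002],"spin": 0}
  squeeze: 55

```text
time_s: 48.2
ee_pos: [0.489, 0.024, 0.265]
eef_rot: [-3.141, -0.0, 1.649]
force: [1.1, 0.3, 3.3]
grip_width: 0.0199
grip_force: 55.3
```

```bash
python3 ck.py
```

```text
t 48.2 pos [0.489 0.024 0.265] yaw 1.6492 F [1.1 0.3 3.3] g 0.019880330672512662
top 389 [ 0.5039 -0.0717  0.0203] [[0.459, -0.102, 0.008], [0.55, -0.045, 0.049]]
[[0, 5, 4, 4, 30, 35, 25, 30, 50], [0, 9, 6, 12, 31, 30, 8, 19, 0], [0, 6, 7, 7, 8, 9, 10, 17, 0], [0, 19, 9, 10, 10, 10, 10, 28, 1], [1, 23, 11, 10, 11, 13, 13, 36, 0], [0, 340, 356, 367, 360, 183, 13, 34, 2], [407, 399, 390, 383, 376, 370, 362, 0, 0], [407, 382, 371, 375, 372, 368, 356, 0, 0], [0, 361, 369, 372, 372, 366, 357, 0, 0], [0, 362, 369, 373, 372, 368, 359, 0, 0], [0, 361, 369, 372, 371, 366, 357, 0, 0]]
scene 445 [ 0.4935 -0.0433  0.0273] [[0.454, -0.078, 0.01], [0.531, -0.017, 0.054]]
[[-693, -691, 0, 96, 96, 99, 96, 99, 95], [-176, 12, -711, 0, 0, 0, 0, 0, 0], [0, 12, -708, 7, 0, 0, 0, 0, 0], [1, 11, 11, 12, 10, 14, 16, 32, 0], [1, 22, -713, 13, 13, 14, 19, 26, 0], [2, 25, 334, 331, 334, 327, 18, 31, 0], [340, 336, 363, 357, 314, 338, 49, 31, 0], [1, 6, 53, 44, 37, 33, 28, 39, 0], [17, 186, 261, 79, 182, 189, 186, 0, 209], [220, 225, 190, 86, 198, 197, 202, 205, 199], [234, 121, 101, 90, 106, 103, 5, 6, 9]]
[(49, 262), (42, 262), (36, 262), (29, 262), (22, 262), (15, 262), (8, 262), (1, 262), (33, 137), (30, 135), (27, 134), (25, 131), (22, 130), (14, 139), (4, 152), (-10, 170), (-31, 197), (29, 88), (28, 86), (27, 84), (25, 84), (-104, 254), (-105, 243), (-107, 236), (-114, 234), (-124, 236), (19, 74), (23, 67), (24, 65), (24, 64), (24, 62)]
```

Request:
jog_arm:
  rows:
    - {"gripper": 0.0,"slide": [0,0,-0.003],"spin": 0}
    - {"gripper": 0.0,"slide": [0,0,-0.009],"spin": 0}
    - {"gripper": 0.0,"slide": [0,0,-0.018],"spin": 0}
    - {"gripper": 0.0,"slide": [0,0,-0.03],"spin": 0}
    - {"gripper": 0.0,"slide": [0,0,-0.044],"spin": 0}
    - {"gripper": 0.0,"slide": [0,0,-0.06],"spin": 0}
    - {"gripper": 0.0,"slide": [0,0,-0.077],"spin": 0}
    - {"gripper": 0.0,"slide": [0,0,-0.093],"spin": 0}

```text
time_s: 49.15
ee_pos: [0.489, 0.0237, 0.3601]
eef_rot: [3.14, 0.0, 1.649]
force: [0.4, -0.1, -2.7]
grip_width: 0.0196
grip_force: 55.0
```

Request:
jog_arm:
  rows:
    - {"gripper": 0.0,"slide": [0,0,-0.012],"spin": 0}
    - {"gripper": 0.0,"slide": [0,0,-0.02],"spin": 0}
    - {"gripper": 0.0,"slide": [0,0,-0.024],"spin": 0}

```text
time_s: 49.45
ee_pos: [0.4891, 0.0236, 0.3831]
eef_rot: [3.14, 0.0, 1.649]
force: [-0.0, -0.4, -1.3]
grip_width: 0.0197
grip_force: 55.0
```

```bash
cat > ck2.py <<'E'
from h import *
T,o=pose(); print('t',o['time_s'],'pos',o['ee_pos'].round(4),'F',np.round(o['force'],1))
a=shot('top')[2]
ys=np.arange(-.21,-.02,.01)
for y in ys: print(round(y,3),[(lambda m:int(1000*np.nanmedian(a[m][:,2])) if m.any() else 0)((abs(a[...,0]-x)<.006)&(abs(a[...,1]-y)<.006)) for x in np.arange(.44,.56,.01)])
E
python3 ck2.py
```

```text
t 49.45 pos [0.4891 0.0236 0.3831] F [-0.  -0.4 -1.3]
-0.21 [79, 78, 21, 20, 20, 21, 19, 20, 21, 47, 82, 90, 90]
-0.2 [80, 80, 21, 21, 20, 22, 22, 21, 22, 43, 81, 89, 90]
-0.19 [80, 78, 21, 21, 21, 20, 20, 21, 20, 52, 80, 90, 89]
-0.18 [81, 77, 21, 22, 21, 21, 20, 19, 20, 59, 90, 91, 90]
-0.17 [80, 78, 32, 39, 21, 20, 21, 22, 21, 61, 89, 90, 89]
-0.16 [78, 76, 41, 43, 39, 21, 39, 43, 43, 59, 90, 90, 90]
-0.15 [80, 54, 38, 42, 23, 21, 40, 45, 38, 61, 90, 90, 89]
-0.14 [79, 73, 20, 20, 21, 20, 22, 22, 23, 65, 91, 89, 89]
-0.13 [79, 21, 20, 21, 21, 20, 20, 21, 23, 73, 91, 90, 89]
-0.12 [95, 94, 86, 95, 87, 93, 93, 22, 62, 80, 91, 90, 89]
-0.11 [36, 68, 75, 77, 92, 95, 96, 141, 79, 93, 95, 92, 94]
-0.1 [0, 0, 1, 4, 60, 122, 146, 144, 119, 121, 129, 94, 82]
-0.09 [0, 0, 2, 2, 121, 128, 146, 147, 122, 122, 131, 0, 0]
-0.08 [0, 1, 4, 2, 120, 123, 128, 126, 123, 127, 146, 0, 0]
-0.07 [0, 1, 127, 1, 123, 124, 125, 125, 126, 133, 0, 0, 0]
-0.06 [0, 0, 126, 2, 125, 125, 125, 127, 124, 134, 0, 0, 0]
-0.05 [1, 0, 139, 2, 124, 128, 129, 128, 127, 141, 0, 0, 0]
-0.04 [0, 0, 467, 475, 485, 479, 130, 130, 128, 153, 0, 0, 0]
-0.03 [510, 506, 502, 500, 496, 494, 492, 487, 480, 0, 0, 0, 0]
```

Request:
jog_arm:
  rows:
    - {"gripper": 0.0,"slide": [-0.004,0,0],"spin": 0}
    - {"gripper": 0.0,"slide": [-0.012,-0.001,0],"spin": 0}
    - {"gripper": 0.0,"slide": [-0.023,-0.003,0],"spin": 0}
    - {"gripper": 0.0,"slide": [-0.035,-0.005,0],"spin": 0}
    - {"gripper": 0.0,"slide": [-0.047,-0.007,0],"spin": 0}
    - {"gripper": 0.0,"slide": [-0.057,-0.008,0.004],"spin": 0}
    - {"gripper": 0.0,"slide": [-0.065,-0.008,0.008],"spin": 0}
    - {"gripper": 0.0,"slide": [-0.07,-0.008,0.01],"spin": 0}

```text
time_s: 50.3
ee_pos: [0.4866, -0.0476, 0.3715]
eef_rot: [-3.141, -0.0, 1.649]
force: [-0.6, -0.1, -1.4]
grip_width: 0.0198
grip_force: 55.0
```

Request:
jog_arm:
  rows:
    - {"gripper": 0.0,"slide": [0,0,0],"spin": 0}
    - {"gripper": 0.0,"slide": [0,0,0],"spin": 0}
  squeeze: 5

```text
time_s: 50.5
ee_pos: [0.4866, -0.0466, 0.3721]
eef_rot: [-3.142, -0.0, 1.649]
force: [-0.4, -0.2, -1.4]
grip_width: 0.0198
grip_force: 5.0
```

Request:
jog_arm:
  rows:
    - {"gripper": 0.0,"slide": [0,0,0],"spin": 0}
    - {"gripper": 0.0,"slide": [0,0,0],"spin": 0}
    - {"gripper": 0.0,"slide": [0,0,0],"spin": 0}
  squeeze: 4

```text
time_s: 50.8
ee_pos: [0.4866, -0.0465, 0.3722]
eef_rot: [3.141, -0.0, 1.65]
force: [0.2, -0.2, -1.3]
grip_width: 0.0201
grip_force: 4.0
```

```bash
python3 ck2.py
```

```text
t 50.8 pos [ 0.4866 -0.0465  0.3722] F [ 0.2 -0.2 -1.3]
-0.21 [78, 79, 22, 21, 20, 19, 21, 23, 21, 46, 83, 89, 90]
-0.2 [79, 78, 22, 21, 22, 21, 22, 21, 21, 46, 82, 89, 90]
-0.19 [80, 78, 20, 20, 21, 21, 20, 20, 20, 50, 81, 90, 90]
-0.18 [79, 77, 22, 21, 21, 21, 20, 20, 19, 61, 89, 89, 91]
-0.17 [80, 76, 36, 41, 21, 112, 115, 67, 0, 76, 90, 90, 90]
-0.16 [79, 75, 44, 90, 94, 115, 117, 116, 93, 91, 92, 91, 89]
-0.15 [79, 37, 43, 46, 97, 116, 119, 116, 96, 98, 90, 91, 90]
-0.14 [79, 0, 102, 97, 100, 100, 103, 100, 98, 104, 89, 91, 91]
-0.13 [78, 0, 116, 99, 101, 102, 100, 103, 103, 0, 0, 0, 0]
-0.12 [0, 0, 0, 0, 0, 0, 0, 0, 0, 0, 0, 0, 0]
-0.11 [0, 0, 459, 469, 474, 475, 471, 469, 0, 0, 0, 92, 89]
-0.1 [496, 493, 488, 485, 483, 481, 475, 471, 0, 0, 0, 99, 0]
-0.09 [498, 495, 491, 488, 484, 481, 475, 468, 450, 0, 0, 0, 0]
-0.08 [496, 463, 472, 477, 480, 479, 475, 469, 0, 0, 0, 0, 0]
-0.07 [445, 458, 471, 477, 479, 479, 476, 469, 462, 0, 0, 0, 0]
-0.06 [0, 456, 469, 476, 479, 479, 477, 471, 465, 0, 0, 0, 0]
-0.05 [0, 456, 468, 475, 479, 480, 478, 472, 466, 0, 0, 0, 0]
-0.04 [0, 452, 465, 475, 479, 480, 478, 472, 468, 0, 0, 0, 0]
-0.03 [0, 450, 459, 474, 478, 480, 478, 475, 468, 0, 0, 0, 0]
```

Request:
jog_arm:
  rows:
    - {"gripper": 0.0,"slide": [-0.004,0,-0.003],"spin": 0}
    - {"gripper": 0.0,"slide": [0.006,0,-0.006],"spin": 0}
    - {"gripper": 0.0,"slide": [0.006,0,-0.006],"spin": 0}
    - {"gripper": 0.0,"slide": [0.006,0,-0.006],"spin": 0}
  squeeze: 3

```text
time_s: 51.25
ee_pos: [0.4861, -0.0404, 0.3783]
eef_rot: [3.141, 0.0, 1.65]
force: [-0.6, -0.1, -1.7]
grip_width: 0.0197
grip_force: 3.0
```

```bash
python3 ck2.py | head -13
```

```text
t 51.25 pos [ 0.4861 -0.0404  0.3783] F [-0.6 -0.1 -1.7]
-0.21 [77, 79, 19, 21, 31, 47, 19, 20, 21, 46, 82, 90, 90]
-0.2 [80, 79, 20, 22, 47, 48, 42, 20, 20, 44, 81, 90, 90]
-0.19 [80, 78, 22, 20, 36, 44, 21, 20, 21, 48, 81, 91, 91]
-0.18 [79, 75, 21, 22, 22, 21, 20, 20, 20, 53, 89, 90, 90]
-0.17 [78, 77, 36, 39, 22, 21, 21, 23, 21, 63, 89, 90, 90]
-0.16 [78, 76, 43, 44, 43, 22, 41, 42, 40, 59, 90, 91, 90]
-0.15 [79, 35, 42, 48, 87, 86, 46, 45, 34, 75, 91, 89, 90]
-0.14 [79, 0, 24, 57, 91, 89, 89, 90, 90, 93, 91, 90, 89]
-0.13 [80, 22, 97, 93, 95, 94, 94, 94, 94, 103, 91, 88, 91]
-0.12 [87, 85, 123, 0, 0, 98, 97, 0, 0, 0, 0, 0, 0]
-0.11 [0, 0, 0, 0, 0, 0, 0, 0, 0, 0, 0, 0, 97]
-0.1 [0, 462, 474, 480, 483, 483, 481, 475, 0, 0, 0, 93, 85]
```

Request:
jog_arm:
  rows:
    - {"gripper": 0.0,"slide": [0,0,-0.02],"spin": 0}
    - {"gripper": 0.0,"slide": [0.01,0,-0.04],"spin": 0}
    - {"gripper": 0.0,"slide": [0.05,0.01,-0.04],"spin": 0.03}
    - {"gripper": 0.0,"slide": [0.1,0.02,-0.04],"spin": 0.07}
    - {"gripper": 0.0,"slide": [0.15,0.035,-0.04],"spin": 0.11}
    - {"gripper": 0.0,"slide": [0.185,0.0457,-0.03],"spin": 0.15}
    - {"gripper": 0.0,"slide": [0.197,0.0457,0.0],"spin": 0.15}
    - {"gripper": 0.0,"slide": [0.197,0.0457,0.03],"spin": 0.15}
  squeeze: 30

```text
time_s: 52.1
ee_pos: [0.516, 0.1611, 0.3472]
eef_rot: [3.141, -0.0, 1.502]
force: [0.1, -0.1, -1.7]
grip_width: 0.0196
grip_force: 30.0
```

```bash
cat > ck3.py <<'E'
from h import *
T,o=pose(); print('t',o['time_s'],'pos',o['ee_pos'].round(4),'yaw',round(o['eef_rot'][2],3),'F',np.round(o['force'],1))
a=shot('top')[2]
for y in np.arange(-.02,.21,.01): print(round(y,3),[(lambda m:int(1000*np.nanmedian(a[m][:,2])) if m.any() else 0)((abs(a[...,0]-x)<.006)&(abs(a[...,1]-y)<.006)) for x in np.arange(.44,.59,.01)])
E
python3 ck3.py
```

```text
t 52.1 pos [0.516  0.1611 0.3472] yaw 1.502 F [ 0.1 -0.1 -1.7]
-0.02 [0, 0, 0, 0, 0, 0, 1, 0, 1, 0, 0, 0, 1, 0, 2]
-0.01 [-1, 0, 1, 2, 3, 4, 6, 3, 6, 3, 6, 5, 8, 3, 2]
0.0 [0, 4, 5, 4, 4, 3, 2, 2, 3, 2, 3, 2, 5, 5, 0]
0.01 [0, 2, 3, 2, 3, 3, 4, 5, 4, 2, 3, 3, 4, 8, 0]
0.02 [0, 4, 2, 3, 4, 2, 3, 4, 3, 3, 4, 4, 4, 10, 0]
0.03 [0, 1, 3, 3, 2, 3, 4, 3, 3, 2, 3, 3, 4, 9, 2]
0.04 [1, 5, 3, 3, 3, 3, 2, 2, 2, 2, 4, 4, 4, 5, 0]
0.05 [0, 3, 3, 3, 4, 4, 3, 2, 3, 2, 4, 3, 3, 9, 0]
0.06 [0, 1, 4, 4, 4, 55, 57, 57, 57, 59, 59, 65, 3, 9, 1]
0.07 [0, 1, 4, 3, 30, 62, 62, 63, 62, 64, 64, 78, 0, 13, 1]
0.08 [1, 1, 5, 6, 63, 66, 66, 66, 67, 67, 68, 83, 0, 16, -1]
0.09 [486, 483, 451, 100, 94, 68, 69, 71, 71, 70, 72, 91, 0, 0, 1]
0.1 [501, 486, 484, 480, 421, 446, 430, 436, 436, 412, 78, 96, 0, 0, 0]
0.11 [507, 489, 483, 479, 295, 275, 469, 466, 463, 453, 448, 116, 442, 426, 0]
0.12 [512, 495, 486, 0, 0, 432, 444, 451, 453, 455, 455, 125, 442, 426, 0]
0.13 [514, 499, 487, 0, 424, 434, 446, 453, 454, 454, 452, 446, 441, 0, 0]
0.14 [516, 501, 486, 0, 426, 437, 448, 453, 455, 454, 451, 446, 0, 0, 0]
0.15 [514, 498, 484, 0, 430, 440, 450, 454, 454, 453, 449, 443, 0, 0, 0]
0.16 [499, 493, 0, 0, 432, 444, 451, 454, 455, 453, 446, 441, 0, 0, 0]
0.17 [490, 486, 0, 426, 433, 446, 452, 454, 455, 452, 446, 438, 0, 0, 0]
0.18 [485, 481, 0, 425, 436, 447, 452, 454, 454, 450, 445, 0, 0, 0, 0]
0.19 [485, 480, 475, 456, 442, 449, 453, 455, 454, 449, 444, 0, 0, 0, 0]
0.2 [485, 480, 477, 474, 469, 464, 461, 456, 452, 447, 441, 0, 0, 0, 0]
```

Request:
jog_arm:
  rows:
    - {"gripper": 0.0,"slide": [0,0,0.02],"spin": 0}
    - {"gripper": 0.0,"slide": [0,0,0.04],"spin": 0}
    - {"gripper": 0.0,"slide": [0,0,0.05],"spin": 0}
    - {"gripper": 0.0,"slide": [0,0,0.06],"spin": 0}
    - {"gripper": 0.0,"slide": [0,0,0.07],"spin": 0}
    - {"gripper": 0.0,"slide": [0,0,0.08],"spin": 0}
    - {"gripper": 0.0,"slide": [0,0,0.088],"spin": 0}
    - {"gripper": 0.0,"slide": [0,0,0.09],"spin": 0}
  squeeze: 6

```text
time_s: 52.95
ee_pos: [0.5161, 0.1591, 0.2572]
eef_rot: [-3.14, 0.001, 1.499]
force: [0.3, 1.5, 1.2]
grip_width: 0.0198
grip_force: 6.0
```

```bash
python3 ck3.py | head -14
```

```text
t 52.95 pos [0.5161 0.1591 0.2572] yaw 1.499 F [0.3 1.5 1.2]
-0.02 [0, 0, 0, 0, 0, 0, 0, 0, 0, 0, 0, 1, 1, 1, 2]
-0.01 [0, 2, 0, 3, 2, 3, 2, 2, 4, 3, 3, 2, 8, 3, 1]
0.0 [0, 7, 2, 4, 3, 3, 3, 3, 2, 3, 3, 3, 4, 1, 0]
0.01 [0, 4, 3, 2, 3, 3, 3, 2, 4, 3, 2, 3, 1, 5, 0]
0.02 [1, 3, 3, 3, 5, 4, 2, 3, 3, 4, 2, 3, 4, 7, 0]
0.03 [0, 1, 3, 4, 5, 4, 4, 5, 3, 4, 6, 4, 4, 10, 0]
0.04 [0, 1, 5, 5, 6, 5, 5, 5, 5, 7, 8, 7, 2, 4, 1]
0.05 [0, 2, 4, 5, 8, 8, 6, 5, 7, 7, 10, 19, 3, 8, 0]
0.06 [0, 1, 3, 5, 7, 8, 8, 8, 8, 7, 10, 25, 3, 9, 0]
0.07 [1, 2, 7, 4, 17, 8, 8, 8, 8, 9, 10, 27, 3, 7, 0]
0.08 [397, 2, 4, 6, 28, 9, 8, 8, 10, 7, 9, 26, 4, 7, 0]
0.09 [414, 414, 408, 195, 329, 9, 9, 9, 9, 8, 8, 28, 5, 5, 0]
0.1 [437, 424, 422, 408, 403, 394, 347, 348, 353, 344, 11, 26, 3, 6, 0]
```

Almost flat (about 3 degrees); release it and retreat.

Request:
jog_arm:
  rows:
    - {"gripper": 0.0,"slide": [0,0,0.004],"spin": 0}
    - {"gripper": 0.0,"slide": [0,0,0.005],"spin": 0}
    - {"gripper": 0.045,"slide": [0,0,0.005],"spin": 0}
    - {"gripper": 0.045,"slide": [0,0,0.004],"spin": 0}
    - {"gripper": 0.045,"slide": [0,0,0.004],"spin": 0}
    - {"gripper": 0.045,"slide": [0,0,-0.03],"spin": 0}
    - {"gripper": 0.045,"slide": [0,0,-0.08],"spin": 0}
    - {"gripper": 0.045,"slide": [0,0,-0.13],"spin": 0}

```text
time_s: 53.8
ee_pos: [0.516, 0.1591, 0.3897]
eef_rot: [-3.141, 0.0, 1.499]
force: [0.1, -0.2, -0.6]
grip_width: 0.0449
grip_force: 0.0
```

Request:
jog_arm:
  rows:
    - {"gripper": 0.045,"slide": [0,-0.04,-0.04],"spin": 0}
    - {"gripper": 0.045,"slide": [0,-0.08,-0.05],"spin": 0}
    - {"gripper": 0.045,"slide": [0,-0.13,-0.05],"spin": 0}
    - {"gripper": 0.045,"slide": [0,-0.16,-0.05],"spin": 0}
    - {"gripper": 0.045,"slide": [0,-0.16,-0.05],"spin": 0}

```text
time_s: 54.3
ee_pos: [0.3541, 0.1707, 0.4389]
eef_rot: [3.14, -0.001, 1.501]
force: [0.5, -0.8, 0.0]
grip_width: 0.0451
grip_force: 0.0
```

```bash
python3 ck3.py; python3 ck2.py
python3 - <<'E'
from h import *
a=shot('top')[2]; s0=np.load('s0.npz'); dz=a[...,2]-s0['topP'][...,2]; k=(abs(dz)>.012)&(a[...,2]>.012)&(a[...,2]<.25)&(a[...,0]>.28)&(a[...,0]<.7)&(abs(a[...,1])<.45)
nl,lab,st,_=cv2.connectedComponentsWithStats(k.astype(np.uint8))
for i in range(1,nl):
    c=np.nanmean(a[lab==i],0)
    if st[i,4]>=4 and not (c[1]<-.1 and c[0]>.43): print('chg',st[i,4],c.round(3),np.nanmean(dz[lab==i]).round(3))
for n in ['jug','mug','lemon','lime','tall_glass','lid_grip']: print(n,[(np.round(r['point'],3).tolist(),round(r['confidence'],2)) for r in finder.find_in(n,'top')[:1]])
E
```

```text
t 54.3 pos [0.3541 0.1707 0.4389] yaw 1.501 F [ 0.5 -0.8  0. ]
-0.02 [1, 0, 0, 0, 0, 0, 0, 0, 0, 0, 2, 1, 2, 2, 0]
-0.01 [0, 1, 2, 5, 2, 1, 2, 2, 4, 4, 5, 9, 11, 2, 1]
0.0 [0, 6, 2, 4, 3, 2, 3, 3, 2, 4, 2, 3, 3, 6, 0]
0.01 [0, 5, 2, 2, 2, 3, 3, 2, 1, 4, 4, 3, 4, 9, 1]
0.02 [0, 3, 2, 1, 3, 2, 2, 4, 3, 3, 4, 3, 3, 5, 1]
0.03 [0, 1, 2, 4, 4, 3, 4, 4, 5, 4, 7, 3, 3, 11, 0]
0.04 [0, 2, 5, 5, 4, 5, 6, 4, 7, 5, 8, 5, 3, 7, 0]
0.05 [1, 3, 5, 5, 5, 6, 6, 5, 5, 4, 7, 13, 3, 7, 0]
0.06 [0, 2, 5, 7, 7, 5, 6, 6, 7, 5, 9, 25, 2, 8, 1]
0.07 [0, 2, 5, 4, 16, 6, 6, 6, 6, 5, 7, 25, 3, 8, 2]
0.08 [0, 2, 5, 7, 23, 6, 4, 5, 5, 5, 6, 22, 4, 5, 1]
0.09 [0, 0, 6, 4, 26, 5, 5, 6, 4, 5, 5, 20, 2, 4, 0]
0.1 [-1, 0, 6, 3, 23, 6, 4, 5, 5, 5, 5, 18, 3, 7, 0]
0.11 [0, 0, 7, 3, 20, 6, 4, 5, 6, 7, 6, 23, 2, 4, 1]
0.12 [0, 0, 3, 3, 16, 21, 30, 32, 39, 27, 32, 40, 4, 5, 2]
0.13 [2, 0, 7, 4, 3, 5, 4, 40, 55, 29, 4, 2, 4, 4, 5]
0.14 [378, 1, 5, 2, 2, 3, 4, 58, 64, 67, 4, 3, 3, 5, 6]
0.15 [2, 1, 5, 4, 2, 2, 4, 63, 74, 76, 2, 3, 3, 4, 7]
0.16 [1, 1, 5, 3, 3, 3, 3, 68, 81, 83, 0, 4, 3, 2, 5]
0.17 [0, 0, 1, 5, 4, 2, 3, 6, 9
[... 895 characters left out ...]
[0, 1, 1, 0, 0, 1, 0, 2, 3, 14, 20, 38, 57]
-0.09 [1, 1, 0, 0, 0, 0, 0, 0, 1, 0, 0, -1, -1]
-0.08 [1, 0, 0, 0, 0, 0, 0, 0, 0, 1, 0, 0, 0]
-0.07 [1, 1, 0, 0, 0, 0, 2, 1, 0, 0, 1, 1, 1]
-0.06 [0, 0, 0, 0, 0, 0, 0, 0, 0, 0, 1, 0, 0]
-0.05 [0, 0, 0, 0, 0, 0, 0, 0, -1, 0, 0, 0, 1]
-0.04 [0, 1, 2, 1, 1, 0, 0, 0, -1, 0, 0, 0, 0]
-0.03 [1, 0, 0, 0, 1, -1, 0, 1, 1, 0, 0, 1, 2]
chg 219 [0.517 0.146 0.068] 0.063
chg 80 [0.522 0.34  0.046] 0.036
chg 44 [0.546 0.067 0.028] 0.011
chg 49 [0.475 0.076 0.028] 0.02
jug [([0.544, 0.352, 0.105], 0.86)]
mug [([0.336, 0.41, 0.045], 0.6)]
lemon [([0.548, 0.35, 0.11], 0.66)]
lime []
tall_glass [([0.326, -0.38, 0.084], 0.55)]
lid_grip [([0.587, -0.198, 0.086], 0.8)]
```

```bash
python3 -c "
from h import *
print(workorder.hand_in())"
```

```text
the job is handed in; nothing more can be done
None
```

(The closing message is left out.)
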